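# Fit sensor clips to the heat rigs

## Task

Switch the heater supply off, then clip every red sensor clip onto the front edge of a fin of the rig whose lamp is green, and every blue one onto a fin of the rig with the dark lamp: one clip to a fin, level, gripping squarely with the fin well between the jaws, and let go. When all the clips are on, switch the supply fully on again and then press the yellow button on the logger all the way down once to start the recording; leave everything else where it is.

Things in the scene. Friction and masses are not known exactly. Their poses are not given: they have to be found in the camera images.
- red1: red sprung clip, 50 g, 84 long, 22 mm high, lying flat; may be absent. Origin: underside of the hinge pin; z: hinge axis (either way up works); +x: jaws, tips at 38 mm, gap about 2 mm; -x: two handles to -45 mm, splayed in y, 43 mm over the outsides at x = -33 mm. Squeezing them (about 10 N) to 16 mm makes them parallel and opens the jaws to 28 mm; let go, they close with 6 N
- red1_bite (a point): point midway between the jaws of red1, 30 mm ahead of the hinge (8 mm back from the tips), at mid-height
- red2: red sprung clip, 50 g, 84 long, 22 mm high, lying flat; may be absent. Origin: underside of the hinge pin; z: hinge axis (either way up works); +x: jaws, tips at 38 mm, gap about 2 mm; -x: two handles to -45 mm, splayed in y, 43 mm over the outsides at x = -33 mm. Squeezing them (about 10 N) to 16 mm makes them parallel and opens the jaws to 28 mm; let go, they close with 6 N
- red2_bite (a point): point midway between the jaws of red2, 30 mm ahead of the hinge (8 mm back from the tips), at mid-height
- blue1: blue sprung clip, 50 g, 84 long, 22 mm high, lying flat; may be absent. Origin: underside of the hinge pin; z: hinge axis (either way up works); +x: jaws, tips at 38 mm, gap about 2 mm; -x: two handles to -45 mm, splayed in y, 43 mm over the outsides at x = -33 mm. Squeezing them (about 10 N) to 16 mm makes them parallel and opens the jaws to 28 mm; let go, they close with 6 N
- blue1_bite (a point): point midway between the jaws of blue1, 30 mm ahead of the hinge (8 mm back from the tips), at mid-height
- blue2: blue sprung clip, 50 g, 84 long, 22 mm high, lying flat; may be absent. Origin: underside of the hinge pin; z: hinge axis (either way up works); +x: jaws, tips at 38 mm, gap about 2 mm; -x: two handles to -45 mm, splayed in y, 43 mm over the outsides at x = -33 mm. Squeezing them (about 10 N) to 16 mm makes them parallel and opens the jaws to 28 mm; let go, they close with 6 N
- blue2_bite (a point): point midway between the jaws of blue2, 30 mm ahead of the hinge (8 mm back from the tips), at mid-height
- rig_copper: fixed heat rig: blue base (120 x 170 x 30 mm high) with an upright copper plate and two upright copper fins, 4 mm thick, 100 mm apart, standing from z 35 to 110 mm and reaching 20 mm out past the base towards -x. Origin on the table, between the fins in y, x away from the robot, z up
- rig_copper_fin0 (a point): point in the left (+y) copper fin, 10 mm behind its free upright front edge, 75 mm above the table: where the bite point belongs; axes as the rig's (the fin lies in x-z; its edge is 10 mm to -x)
- rig_copper_fin1 (a point): point in the right (-y) copper fin, 10 mm behind its free upright front edge, 75 mm above the table: where the bite point belongs; axes as the rig's (the fin lies in x-z; its edge is 10 mm to -x)
- rig_alu: fixed heat rig: blue base (120 x 170 x 30 mm high) with an upright aluminium plate and two upright aluminium fins, 4 mm thick, 100 mm apart, standing from z 35 to 110 mm and reaching 20 mm out past the base towards -x. Origin on the table, between the fins in y, x away from the robot, z up
- rig_alu_fin0 (a point): point in the left (+y) aluminium fin, 10 mm behind its free upright front edge, 75 mm above the table: where the bite point belongs; axes as the rig's (the fin lies in x-z; its edge is 10 mm to -x)
- rig_alu_fin1 (a point): point in the right (-y) aluminium fin, 10 mm behind its free upright front edge, 75 mm above the table: where the bite point belongs; axes as the rig's (the fin lies in x-z; its edge is 10 mm to -x)
- lamp_green: bright green lamp, 30 mm across, 32 mm high, standing on the base behind the plate of one of the rigs (origin 65 mm in +x from that rig's origin): that rig is the one under test
- lamp_dark: dark lamp of the same size, on the base of the other, reference rig
- power (a joint): power lever on the heater supply: 0 = fully off (leaning to the supply's -x, the robot's side), 1.0 = fully on (leaning to its +x); stays where it is left
- power_tip (a point): centre of the red ball (26 mm wide) on top of the power lever, on a teal box 150 x 112 x 50 mm high at the left or right (the logger is on the other). The lever pivots about its own y axis 60 mm below the ball, 72 mm above the table. The point turns with it: its x axis, made level, is the way the ball is pushed (about 58 mm) to switch on; it is level at joint 0
- log (a joint): round yellow spring button (32 mm across) on the black hand-held data logger (150 x 85 x 35 mm) at the other side of the bench from the supply: 0 = up, 0.006 m = fully down, 5 N
- log_top (a point): centre of the top face of the yellow button, which is pressed straight down
- weight: brass weight, 36 mm across, 25 mm high; bystander, leave alone; origin under its centre
- magnet: red and steel bar magnet, 80 x 15 x 12 mm; bystander, leave alone; origin under its centre
- battery: grey and copper block battery, 48 x 26 x 17 mm; bystander, leave alone; origin under its centre
Things that resemble listed ones, but are neither listed nor needed, are in the scene too. Leave any pink look-alike of the rig_alu alone.

How it is judged:
By the outcome, as a careful person would: the job done as asked, in the order asked, and still so for the second after the job is handed in, with the robot touching nothing.
Of red1, red2, blue1, blue2 only 3 to 4 are there at a start; the rules pass over those that are not, and their reading is None.
At some moment in a run one of red1, red2, blue1, blue2 may be knocked a few centimetres aside while the robot is not near it.
Once in a run the grip may slacken for a moment while it holds something.
It also fails if it takes over 210 s, if anything falls off the work surface, if the arm or the gripper's body presses on something with over 40 N, if the wrist force passes 120 N, or if a joint passes its speed limit or range.

## Robot

A 6-joint arm with a two-finger parallel gripper is mounted at the origin on the work surface. World frame = base frame: x ahead of the robot, y to its left, z up, the work surface at z = 0. Lengths are in m, angles in rad, forces in N, time in s.
With the tool pointing down it reaches from about 0.275 to 1 m from the base axis. Payload 8.4 kg.
Tool frame: the origin (TCP) lies on the centre line of the jaws, within the pads' length; the fingertips stand 17 mm ahead of it and the grasp point (between the pads) lies 2 mm behind it (bot.tcp_to_tips is the y of the fingertips in the tool frame, in m); y points along the fingers, z is the direction in which the jaws open and shut, and the axes are right-handed (so a half turn about y gives the same grasp; the last joint's range is limited). The gripper opens to 85 mm and grips with 20 to 120 N. Pads are 22 mm wide; open, the fingers measure 114 mm over their backs; the gripper's body (76 mm by 85 mm) begins 54 mm behind the grasp point. The pads swing forward as they close: fully open they stand 13 mm farther back than shut.
Start: joints at [1.315, 0.353, 1.633, -0, 1.155, -0.002], TCP at [0.157, 0.605, 0.248] pointing down, gripper open.
Joint ranges: [-2.63, 2.63], [-0.92, 2.1], [0.06, 2.66], [-1.3, 4.44], [0, 2.69], [-3.02, 3.02]. Speed limits (rad/s): [2.22, 2.22, 2.79, 3.14, 3.14, 3.14].

## Interface

Orientations are given as a unit quaternion [x, y, z, w].
In Python, from workcell import bot, hand, kinematics, get_obs, vision, hand_in gives the robot as it stands. The module is installed in compiled form; this text tells all that it offers. Calls block until the motion is done:
- bot.reach(position, orientation): joint-space move of the TCP to a pose.
- bot.servo_line(position, ori=None, velocity=0.15): straight line of the TCP; ori=None keeps the orientation; velocity is the mean speed in m/s.
- bot.goto_joints(angles): joint-space move.
- hand.move_gripper(opening, strength=None): finger opening in m; strength is the grip in N (None keeps the last); returns when the fingers have stopped.
- bot.dwell(seconds).
- kinematics.solve_ik(position, orientation): joint angles nearest the present ones, or None.
- get_obs(): the state.
- vision.read_camera(name): name is "side" or "top" or "wrist"; returns a dict with "frame" (480x640x3 uint8, red, green, blue), "intrinsics" (3x3 intrinsics, pixels), "view" (4x4, takes a point from world to camera coordinates). Camera axes: x right, y down, z forward; pixel columns grow to the right and rows downward; lengths in m; the calibration is good to about 2 mm. A picture is of the moment at which its call begins. There is no depth.
A pose or a line that the arm cannot do raises bot.IKError and nothing moves.
- hand_in(): hands the job in, once; it reports no verdict.
The state is a dict: "time_s": time; "joint_pos": joint angles; "joint_vel": joint speeds; "joint_efforts": joint torques, N m; "position": TCP position; "orientation": TCP orientation; "wrist_force": force on the tool from outside, world axes, zero at the start; "ft_torque": the same for the moment, N m; "gripper_width": finger opening in m.
Only numpy, scipy, OpenCV 4.12 (cv2) and the standard library are available. Lean on these libraries where they do the work, as an engineer would, in place of code of your own. Each camera call takes 0.05 s, during which the arm holds its last target.

## Working session

There is one attempt and no reset: what is moved stays moved. The work goes in short steps, each a Python script; the robot and the scene stay as the last script left them, time stands still between calls to the robot, and variables do not carry over. Pictures are saved under pics/ and viewed, and the job is handed in when it is done.

```bash
mkdir -p pics; ls; python3 - <<'E'
from workcell import bot,hand,kinematics,get_obs,vision
import cv2,numpy as np
np.set_printoptions(precision=4,suppress=True)
o=get_obs();print(o['time_s'],o['position'],o['orientation'],o['gripper_width'],bot.tcp_to_tips)
for n in ['side','top','wrist']:
    c=vision.read_camera(n);cv2.imwrite(f'pics/a_{n}.png',c['frame'][:,:,::-1]);print(n,c['intrinsics'],c['view'])
E
```

```text
pics
0.0 [0.1568 0.6045 0.2475] [ 0.7019 -0.0895  0.0894 -0.7009] 0.0855912979291464 0.017
side [[587.2792   0.     321.439 ]
 [  0.     587.2792 239.8628]
 [  0.       0.       1.    ]] [[-0.9633 -0.2683  0.0122  0.5406]
 [-0.1908  0.6517 -0.7341  0.1959]
 [ 0.189  -0.7095 -0.6789  1.1185]
 [ 0.      0.      0.      1.    ]]
top [[523.2493   0.     307.84  ]
 [  0.     523.2493 242.9593]
 [  0.       0.       1.    ]] [[-0.0226 -0.9994  0.0251 -0.0002]
 [-0.9982  0.0211 -0.056   0.568 ]
 [ 0.0555 -0.0264 -0.9981  1.121 ]
 [ 0.      0.      0.      1.    ]]
wrist [[364.4962   0.     324.1622]
 [  0.     364.4962 244.1549]
 [  0.       0.       1.    ]] [[ 0.2503  0.9682 -0.001  -0.6248]
 [ 0.9181 -0.237   0.3178 -0.0423]
 [ 0.3075 -0.0805 -0.9481  0.3813]
 [ 0.      0.      0.      1.    ]]
```

View pics/a_top.png

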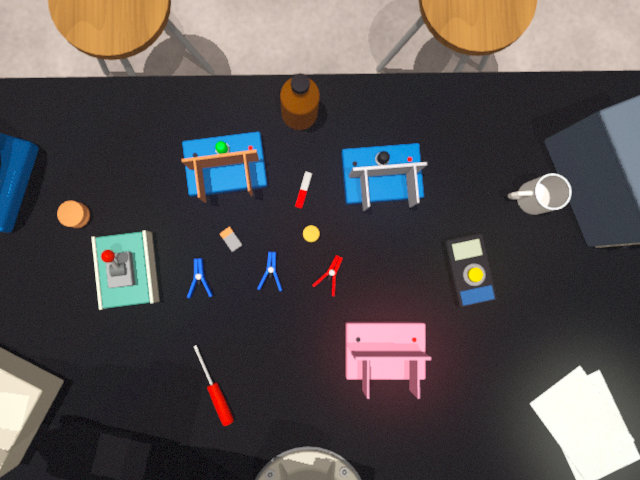

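View pics/a_side.png

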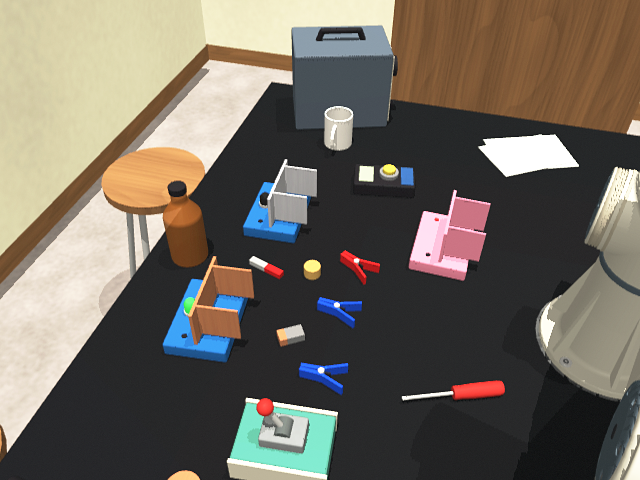

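View pics/a_wrist.png

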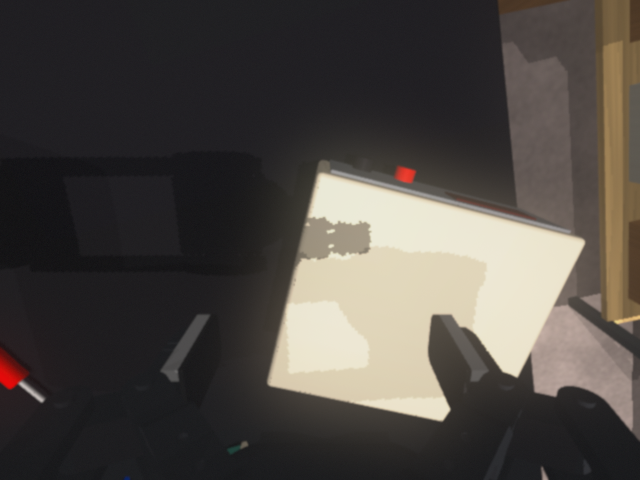

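The top view shows these:
- The copper rig at (225,165) has the green lamp at (222,147).
- The aluminium rig at (383,175) has the dark lamp at (383,157). The pink look-alike is at (387,355).
- There are three clips: red at (332,272), and blue at (271,270) and (199,277).
- The supply is at left with its ball at (108,257). The logger button is at (477,275).

I'll measure these next.

```bash
cat > h.py <<'E'
from workcell import bot,hand,kinematics,get_obs,vision,hand_in
import cv2,numpy as np,sys
from scipy.spatial.transform import Rotation as R
np.set_printoptions(precision=4,suppress=True)
def ray(c,p):
    K=c['intrinsics'];V=c['view'];d=np.linalg.solve(K,[p[0],p[1],1.]);Rm=V[:3,:3]
    return -Rm.T@V[:3,3], Rm.T@d
def onz(c,p,z):
    o,d=ray(c,p);return o+d*(z-o[2])/d[2]
def tri(c1,p1,c2,p2):
    o1,d1=ray(c1,p1);o2,d2=ray(c2,p2);d1/=np.linalg.norm(d1);d2/=np.linalg.norm(d2)
    t=np.linalg.lstsq(np.stack([d1,-d2],1),o2-o1,rcond=None)[0]
    a=o1+t[0]*d1;b=o2+t[1]*d2;return (a+b)/2,np.linalg.norm(a-b)
def proj(c,P):
    q=c['view'][:3,:3]@np.asarray(P)+c['view'][:3,3];q=c['intrinsics']@q;return q[:2]/q[2]
def hsv(c): return cv2.cvtColor(c['frame'],cv2.COLOR_RGB2HSV)
def mask(c,name):
    h=hsv(c)
    rng={'red':[((0,150,90),(6,255,255)),((174,150,90),(180,255,255))],'blue':[((106,150,60),(125,255,255))],
     'yellow':[((22,130,110),(33,255,255))],'green':[((50,150,90),(70,255,255))],'white':[((0,0,175),(180,45,255))],
     'cu':[((7,90,70),(17,255,255))]}[name]
    m=0
    for a,b in rng:m=m|cv2.inRange(h,a,b)
    return m
def blobs(m,amin=15):
    n,l,s,ct=cv2.connectedComponentsWithStats(m)
    return [(s[i,4],ct[i],s[i,:4]) for i in range(1,n) if s[i,4]>=amin],l
def down(yaw):
    """tool down, jaw z axis along heading yaw (world)"""
    z=np.array([np.cos(yaw),np.sin(yaw),0]);y=np.array([0,0,-1.]);x=np.cross(y,z)
    return R.from_matrix(np.stack([x,y,z],1)).as_quat()
def save(c,name,box=None,s=1):
    f=c['frame'][:,:,::-1]
    if box: x0,y0,x1,y1=box;f=cv2.resize(f[y0:y1,x0:x1],None,fx=s,fy=s,interpolation=cv2.INTER_CUBIC)
    cv2.imwrite('pics/'+name+'.png',f)
def st(): 
    o=get_obs();print('t',round(o['time_s'],2),o['position'],'F',o['wrist_force'],'w',round(o['gripper_width'],4));return o
E
python3 - <<'E'
from h import *
T=vision.read_camera('top');S=vision.read_camera('side')
for n in ['red','blue','yellow','green','white']:
    for nm,c in (('T',T),('S',S)):
        b,_=blobs(mask(c,n))
        for a in b:
            if a[0]<4000: print(n,nm,a[0],a[1],a[2])
save(T,'b1',(80,220,180,320),6);save(T,'b2',(170,120,290,310),3);save(T,'b3',(250,130,450,310),3)
E
```

```text
red T 151 [300.4371 198.8013] [295 190  12  19]
red T 126 [107.4762 255.7619] [101 250  14  12]
red T 331 [330.7946 273.5227] [312 255  31  42]
red T 552 [219.9674 404.3243] [207 382  27  45]
red S 541 [358.525  265.0536] [340 250  40  35]
red S 188 [273.7021 270.8138] [264 263  20  16]
red S 796 [478.0616 389.5892] [451 380  54  20]
red S 238 [264.7353 406.6261] [257 398  17  18]
blue T 29 [342.1034 165.6552] [341 152   3  28]
blue T 27 [258.5926 186.963 ] [252 185  15   4]
blue T 49 [221.0408 192.3265] [206 190  31   6]
blue T 25 [389.   200.52] [377 200  25   2]
blue T 313 [270.5112 270.9872] [257 251  26  41]
blue T 378 [198.8942 277.8704] [187 258  26  41]
blue T 362 [476.395  294.8343] [460 285  34  20]
blue S 207 [406.5556 175.8647] [401 167  13  18]
blue S 19 [308.0526 200.7895] [307 197   4   9]
blue S 382 [272.699  233.2042] [243 220  58  23]
blue S 16 [228.6875 295.875 ] [222 295  14   3]
blue S 677 [339.4269 309.223 ] [317 297  45  32]
blue S 66 [242.2424 307.1818] [238 299  10  20]
blue S 421 [200.6817 352.4252] [164 337  70  25]
blue S 797 [323.7415 374.3852] [299 362  
[... 1774 characters left out ...]
4  14  56]
white S 102 [258.0588 261.3235] [250 256  17  12]
white S 18 [356.     260.3333] [354 259   5   4]
white S 216 [452.4676 264.5185] [434 259  33  12]
white S 368 [546.5217 323.8234] [540 298  18  50]
white S 22 [336.5 304.5] [334 303   6   4]
white S 188 [293.766  331.0213] [284 324  20  15]
white S 31 [320.5806 369.7419] [318 367   6   6]
white S 173 [426.9364 394.9306] [402 391  51   9]
white S 57 [251.807  400.2632] [246 398  13   6]
white S 293 [304.7747 408.6997] [273 402  65  14]
white S 820 [286.2744 430.9622] [259 413  50  34]
white S 344 [629.1395 450.3256] [615 415  25  65]
white S 283 [634.3039 467.3781] [624 444  16  36]
white S 506 [276.749  468.2984] [227 458 100  21]
```

```bash
python3 - <<'E'
import cv2,numpy as np
a=cv2.imread('pics/b1.png');print(a.shape)
E
```

```text
(600, 600, 3)
```

View pics/b1.png

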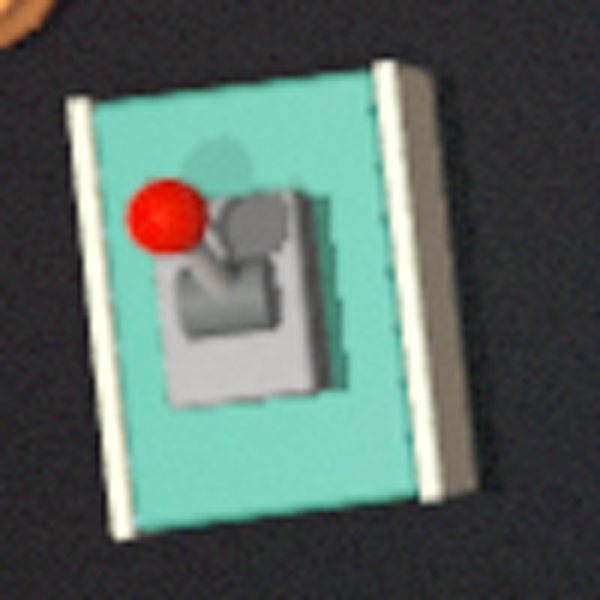

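View pics/b2.png

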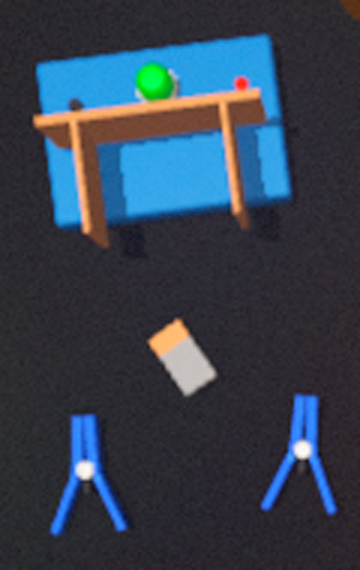

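View pics/b3.png

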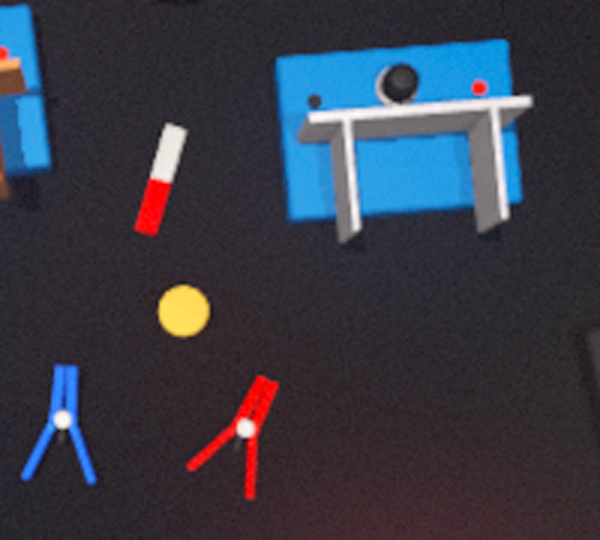

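The lever leans to +x, so the supply is on. I count three clips, one red and two blue. Next come the geometry numbers.

```bash
python3 - <<'E'
from h import *
T=vision.read_camera('top');S=vision.read_camera('side')
print('ball',tri(T,(107.5,256),S,(264.5,407)))
print('button',tri(T,(475,274.3),S,(389,169)), onz(T,(475,274.3),.04))
t=lambda x,y:(80+x/6-.5,220+y/6-.5)
a=[onz(T,t(*p),.05) for p in [(80,100),(122,540),(385,65),(430,500)]]
for p in a: print(p)
for i,j in((1,0),(3,2)):
    d=a[j]-a[i];print('supply yaw',np.degrees(np.arctan2(d[1],d[0])),np.linalg.norm(d))
# clips: hinge white + mask PCA
for n,hp in (('red',(331.2,272.6)),('blue',(270.2,269.5)),('blue',(198,276.5))):
    h=onz(T,hp,.022); b,l=blobs(mask(T,n))
    k=min(b,key=lambda q:np.linalg.norm(q[1]-hp)); i=l[int(round(k[1][1])),int(round(k[1][0]))]
    ys,xs=np.nonzero((cv2.dilate((mask(T,n)),np.ones((1,1)))>0))
    sel=[(x,y) for x,y in zip(xs,ys) if np.hypot(x-hp[0],y-hp[1])<28]
    P=np.array([onz(T,p,.015)[:2] for p in sel])-h[:2]
    r=np.linalg.norm(P,axis=1); far=P[r>.02]
    ang=np.arctan2(far[:,1],far[:,0]); hst=np.histogram(np.degrees(ang),bins=36,range=(-180,180))
    print(n,h,[(int(e),c) for e,c in zip(hst[1],hst[0]) if c])
E
```

```text
ball (array([0.5445, 0.3795, 0.1263]), np.float64(0.0003708472274276396))
button (array([ 0.492 , -0.3636,  0.0519]), np.float64(0.0002255267955518727)) [ 0.4919 -0.3677  0.04  ]
[0.5897 0.4369 0.05  ]
[0.4371 0.4225 0.05  ]
[0.5998 0.3315 0.05  ]
[0.4483 0.3168 0.05  ]
supply yaw 5.38543008355229 0.15331224416586117
supply yaw 5.540051267425304 0.15218443140808469
red [ 0.5025 -0.0614  0.022 ] [(-180, np.int64(38)), (-170, np.int64(15)), (-160, np.int64(2)), (-60, np.int64(2)), (-50, np.int64(13)), (-40, np.int64(25)), (-30, np.int64(24)), (-20, np.int64(20)), (-10, np.int64(5)), (100, np.int64(3)), (110, np.int64(20)), (120, np.int64(36)), (170, np.int64(7))]
blue [0.5121 0.0698 0.022 ] [(-160, np.int64(40)), (-150, np.int64(17)), (-140, np.int64(3)), (-30, np.int64(10)), (-20, np.int64(20)), (-10, np.int64(18)), (0, np.int64(27)), (10, np.int64(6)), (130, np.int64(13)), (140, np.int64(40)), (150, np.int64(4))]
blue [0.5006 0.2245 0.022 ] [(-160, np.int64(19)), (-150, np.int64(39)), (-140, np.int64(13)), (-130, np.int64(3)), (-30, np.int64(6)), (-20, np.int64(16)), (-10, np.int64(24)), (0, np.int64(25)), (10, np.int64(22)), (20, np.int64(6)), (120, np.int64(1)), (130, np.int64(5)), (140, np.int64(29)), (150, np.int64(38))]
```

```bash
python3 - <<'E'
from h import *
yaw=np.radians(5.5);u=np.array([np.cos(yaw),np.sin(yaw),0])
b=np.array([.5445,.3795,0])
q=down(yaw); q2=down(yaw+np.pi)
o=get_obs()
for k in (q,q2): print(kinematics.solve_ik(b+[0,0,.22],k))
j=[kinematics.solve_ik(b+[0,0,.22],k) for k in (q,q2)]
k=int(np.argmin([9 if x is None else np.abs(np.array(x)-o['joint_pos']).max() for x in j]));q=(q,q2)[k];print(k)
bot.reach(b+[0,0,.22],q);st()
hand.move_gripper(.055);st()
c=vision.read_camera('wrist');save(c,'w1')
E
```

```text
[ 0.6064  0.438   1.5711 -0.      1.1325  0.5104]
[ 0.6064  0.438   1.5711 -0.      1.1325 -2.6312]
0
t 2.0 [0.5438 0.3804 0.2201] F [ 0.3362  0.7997 -0.6174] w 0.0854
t 2.41 [0.5443 0.3798 0.2201] F [-0.3206  0.2601 -0.9069] w 0.0547
```

View pics/w1.png

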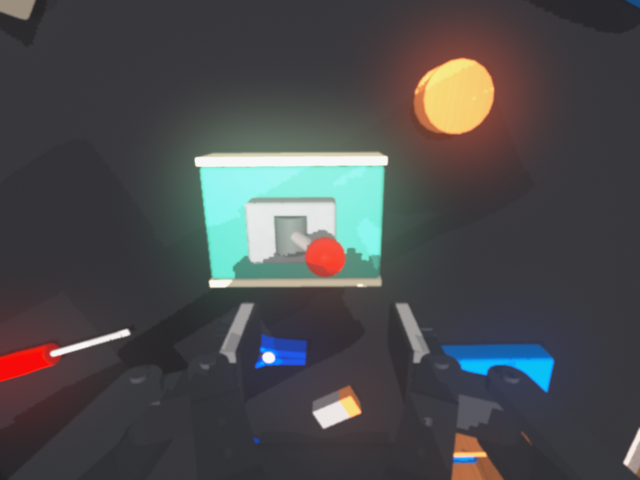

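The wrist view shows the ball at (325,257), midway between the fingers, and the supply is square to the jaws. I'll go down and push it off.

```bash
python3 - <<'E'
from h import *
yaw=np.radians(5.5);u=np.array([np.cos(yaw),np.sin(yaw),0])
b=np.array([.5445,.3795,.128])
bot.servo_line(b,velocity=.12);st()
for s in (-.03,-.055,-.063,-.067,-.070,-.073,-.075):
    bot.servo_line(b+s*u,velocity=.06);o=st()
    if np.linalg.norm(o['wrist_force'][:2])>18: print('stop');break
c=vision.read_camera('wrist');save(c,'w2');T=vision.read_camera('top');S=vision.read_camera('side');save(S,'s2',(200,370,360,480),5)
E
```

```text
t 3.38 [0.545  0.3798 0.1287] F [ 0.0716  1.2754 -0.2606] w 0.0551
t 4.03 [0.5142 0.3766 0.128 ] F [-0.6518  0.7819 -0.8434] w 0.055
t 4.59 [0.4893 0.3742 0.128 ] F [ 0.5466  0.6652 -0.1208] w 0.0548
t 4.88 [0.4813 0.3733 0.1279] F [0.7627 0.0868 0.1513] w 0.0549
t 5.12 [0.4776 0.373  0.128 ] F [-0.0028 -0.3441 -0.0541] w 0.055
t 5.38 [0.4751 0.3729 0.1281] F [ 1.6957  0.6753 -1.1667] w 0.055
t 5.62 [0.4745 0.3729 0.1282] F [14.7822  0.3234 -7.4619] w 0.0552
t 5.88 [0.4741 0.3729 0.1282] F [ 21.2007  -0.4075 -13.2307] w 0.0553
stop
```

View pics/w2.png

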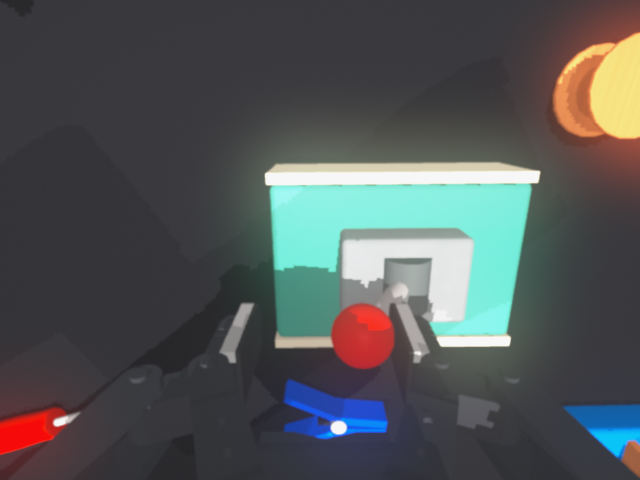

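View pics/s2.png

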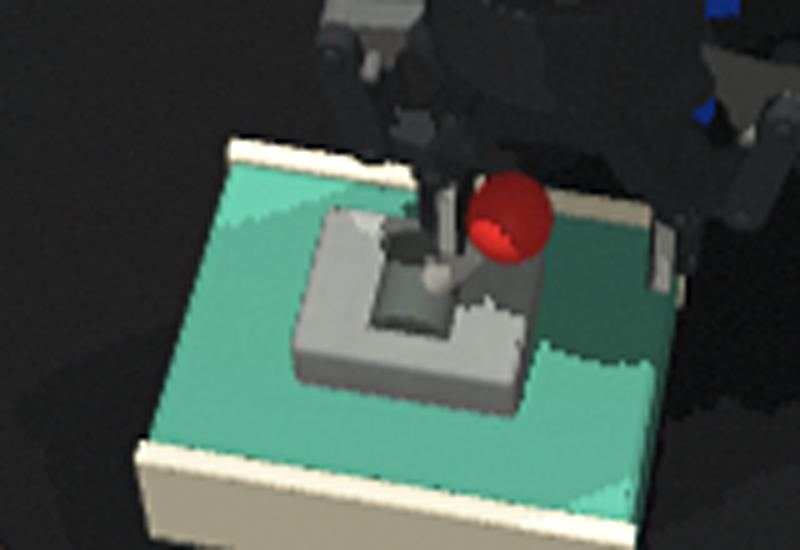

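```bash
python3 - <<'E'
from h import *
yaw=np.radians(5.5);u=np.array([np.cos(yaw),np.sin(yaw),0])
p=np.array(get_obs()['position'])
bot.servo_line(p+.012*u,velocity=.1)
bot.servo_line(p+.012*u+[0,0,.1],velocity=.2)
T=vision.read_camera('top');S=vision.read_camera('side')
def near(c,n,p): 
    b,_=blobs(mask(c,n));return min(b,key=lambda q:np.linalg.norm(q[1]-p))[1]
pb=[.4865,.374,.126]
a=near(T,'red',proj(T,pb));b=near(S,'red',proj(S,pb));print('ball',tri(T,a,S,b),a,b)
# rigs from base corners
for nm,C in(('cu',[(170+x/3-.5,120+y/3-.5) for x,y in((36,64),(270,35),(290,195),(57,228))]),('alu',[(250+x/3-.5,130+y/3-.5) for x,y in((277,57),(507,40),(522,200),(290,220))])):
    P=np.array([onz(T,c,.03)[:2] for c in C])
    yv=P[0]+P[3]-P[1]-P[2];xv=P[0]+P[1]-P[2]-P[3]
    print(nm,P.mean(0),'yaw',np.degrees([np.arctan2(-yv[0],yv[1]),np.arctan2(xv[1],xv[0])]),np.linalg.norm(yv)/2,np.linalg.norm(xv)/2)
bot.reach([.42,.13,.36],down(np.pi/2));st()
c=vision.read_camera('wrist');save(c,'w3');print(c['view'])
E
```

```text
ball (array([0.49  , 0.3739, 0.1247]), np.float64(0.0011713687968543246)) [110.7188 283.8672] [301.2301 413.4435]
cu [0.7437 0.1646] yaw [6.6782 6.3304] 0.1685882184873915 0.1185620175836984
alu [ 0.7168 -0.1779] yaw [3.5784 3.1822] 0.1684753217572422 0.11821230388014484
t 8.7 [0.4201 0.1302 0.3596] F [ 0.3439 -0.2743  0.8769] w 0.0548
[[-0.0002  1.     -0.     -0.1305]
 [ 0.9483  0.0002  0.3173 -0.4755]
 [ 0.3173  0.     -0.9483  0.3537]
 [ 0.      0.      0.      1.    ]]
```

View pics/w3.png

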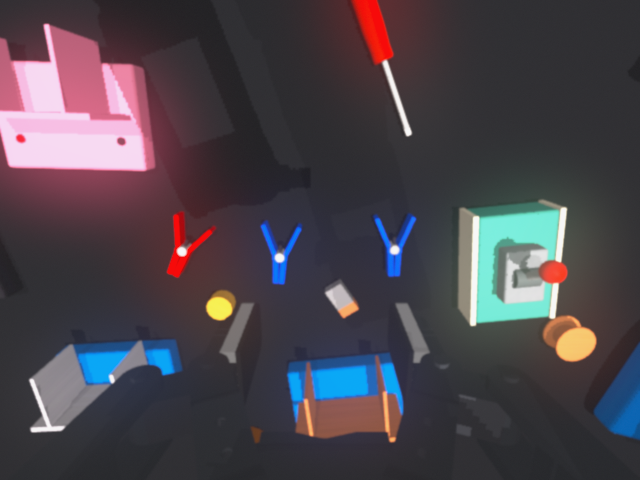

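The ball is now at x 0.490, and the force rose sharply at the end stop, so the supply is off. In this wrist picture the red clip is at (182,251) and the blue clips are at (280,257) and (395,250). I'll measure the clip poses from this closer view.

```bash
cat >> h.py <<'E'
def clips(c,guess,rad=.05):
    """guess: list (colour,(x,y)) -> hinge xy, yaw deg from masks"""
    out=[]
    mw=mask(c,'white');bw,_=blobs(mw,8)
    for n,g in guess:
        gp=proj(c,[*g,.022])
        k=[q for q in bw if q[0]<400]
        k=min(k,key=lambda q:np.linalg.norm(q[1]-gp));h=onz(c,k[1],.024)[:2]
        ys,xs=np.nonzero(mask(c,n));P=np.array([onz(c,p,.02)[:2] for p in zip(xs,ys)])-h
        r=np.linalg.norm(P,axis=1);P=P[(r>.02)&(r<.055)]
        _,lab,cen=cv2.kmeans(P.astype(np.float32),3,None,(3,100,1e-5),5,cv2.KMEANS_PP_CENTERS)
        a=np.arctan2(cen[:,1],cen[:,0])
        # jaw = cluster most opposite to mean of the other two
        best=None
        for i in range(3):
            o=[j for j in range(3) if j!=i]
            hd=cen[o].mean(0);sep=abs(np.angle(np.exp(1j*(a[o[0]]-a[o[1]]))))
            if best is None or sep<best[0]: best=(sep,i,np.arctan2(-hd[1],-hd[0]))
        out.append((n,h,np.degrees(a[best[1]]),np.degrees(best[2]),np.degrees(best[0]),np.linalg.norm(k[1]-gp)))
    return out
E
python3 - <<'E'
from h import *
G=[('red',(.5025,-.0614)),('blue',(.512,.07)),('blue',(.5,.2245))]
for n in('wrist','top'):
    for r in clips(vision.read_camera(n),G): print(n,*r)
E
```

```text
wrist red [ 0.5029 -0.0613] -26.416937 -28.584526 58.40898 0.9069165792569325
wrist blue [0.5118 0.0695] -4.462333 -6.1325507 60.74269 0.6806168336505087
wrist blue [0.5009 0.2249] 1.951764 4.5627055 60.079807 1.2040463586850094
top red [ 0.5032 -0.0614] -28.203085 -26.098392 64.217896 0.3462577374435293
top blue [0.5128 0.0702] -6.1690493 -2.6180012 62.64856 0.3989277747935921
top blue [0.5016 0.2243] 1.1367531 2.9375632 63.183666 0.7388022057626917
```

```bash
cat >> h.py <<'E'
def rig(c,yawdeg):
    y=np.radians(yawdeg);u=np.array([np.cos(y),np.sin(y)]);v=np.array([-u[1],u[0]])
    m=np.array(c)-.07*u
    return {0:m+.05*v,1:m-.05*v,'u':u,'v':v,'yaw':y}
CU=rig((.7437,.1646),6.5);AL=rig((.7168,-.1779),3.4)
E
python3 - <<'E'
from h import *
bot.reach([.35,.05,.40],down(np.pi/2))
T=vision.read_camera('top');S=vision.read_camera('side')
for nm,c,bx,s in(('ft',T,(170,120,440,230),2.9),('fs',S,(150,150,340,370),2.6)):
    f=cv2.resize(c['frame'][bx[1]:bx[3],bx[0]:bx[2],::-1],None,fx=s,fy=s,interpolation=cv2.INTER_CUBIC)
    w=lambda P:tuple(int(round(x)) for x in ((proj(c,P)-[bx[0],bx[1]]+.5)*s))
    for r in(CU,AL):
        for i in(0,1):
            e=r[i]-.01*r['u'];k=r[i]+.02*r['u']
            print(nm,i,r[i],proj(c,[*e,.11]))
            cv2.line(f,w([*e,.035]),w([*e,.11]),(255,0,255),1);cv2.line(f,w([*k,.11]),w([*e,.11]),(255,255,0),1)
    cv2.imwrite(f'pics/{nm}.png',f)
E
```

```text
ft 0 [0.6685 0.2064] [198.7147 197.2012]
ft 1 [0.6798 0.107 ] [248.6194 190.6372]
ft 0 [ 0.644  -0.1321] [368.1122 206.1968]
ft 1 [ 0.6499 -0.232 ] [417.459  202.3092]
fs 0 [0.6685 0.2064] [236.7451 310.592 ]
fs 1 [0.6798 0.107 ] [250.8078 270.0267]
fs 0 [ 0.644  -0.1321] [305.9683 196.729 ]
fs 1 [ 0.6499 -0.232 ] [316.1112 169.8319]
```

View pics/ft.png

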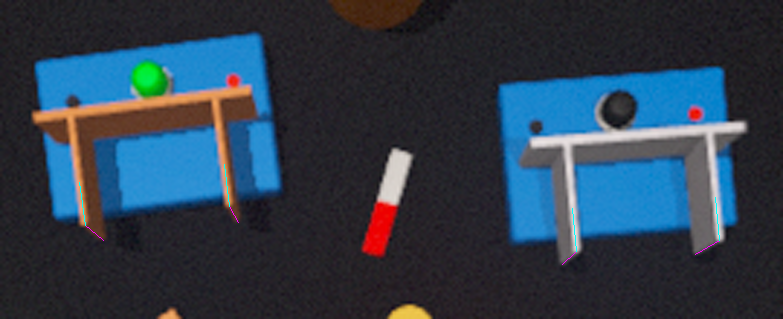

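View pics/fs.png

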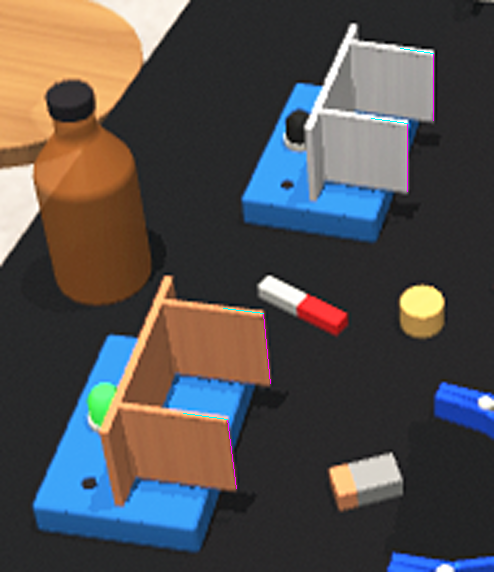

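The predicted fin edges lie on the imaged fins in both views. I'll pick the middle blue clip and take it to aluminium fin0.

```bash
cat >> h.py <<'E'
ZG=.021
def pick(h,yawdeg,w=.015,F=35):
    y=np.radians(yawdeg);u=np.array([np.cos(y),np.sin(y)]);p=np.array(h)-.033*u
    q=down(y+np.pi/2)
    hand.move_gripper(.065)
    bot.reach([*p,.12],q);bot.servo_line([*p,ZG],velocity=.15);st()
    hand.move_gripper(w,F);st()
def ready(r,i,back=.06,z=None):
    z=.064+ZG if z is None else z
    return [*(r[i]-(.063+back)*r['u']),z],down(r['yaw']+np.pi/2)
E
python3 - <<'E'
from h import *
pick((.5121,.0697),-4.5)
p=np.array(get_obs()['position']);bot.servo_line(p+[0,0,.08],velocity=.15);st()
c=vision.read_camera('wrist');save(c,'w4');S=vision.read_camera('side');save(S,'s4',(250,220,410,340),5)
E
```

```text
t 11.73 [0.4799 0.0724 0.0218] F [-0.0877 -0.1974  0.0468] w 0.0652
t 12.26 [0.4803 0.0723 0.0224] F [-1.3804 -1.6118  9.1475] w 0.0153
t 12.95 [0.48   0.0722 0.1022] F [ 0.0019 -0.35   -0.9369] w 0.0155
```

View pics/w4.png

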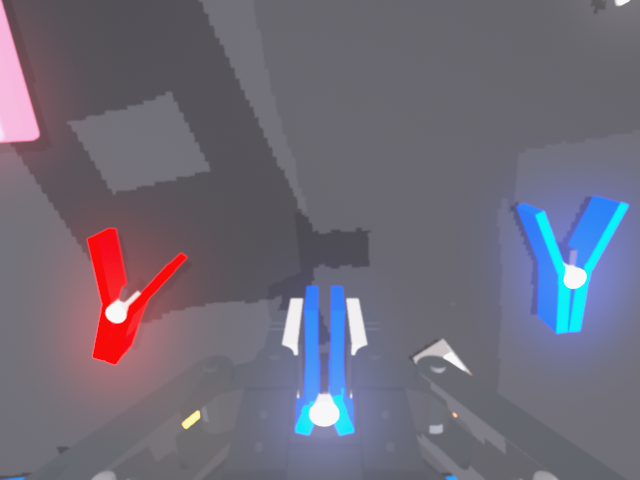

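View pics/s4.png

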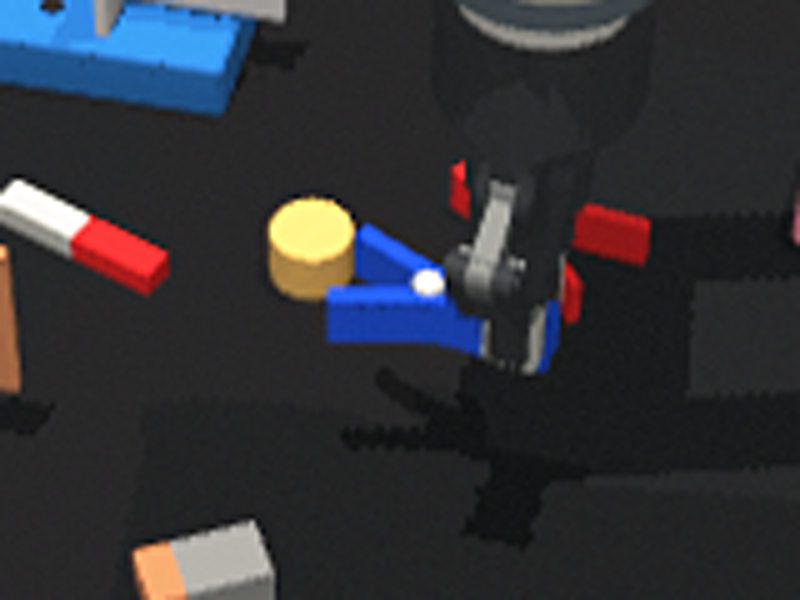

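The clip is held squarely: the handles are parallel between the pads, the hinge is at (324,412), and the jaws are open. I'll measure the hinge offset, then move ahead of the fin.

```bash
cat >> h.py <<'E'
def held(zrel=.0225):
    """hinge position relative to TCP in (forward,left) of the tool heading; also pixel"""
    o=get_obs();c=vision.read_camera('wrist');tz=o['position'][2]
    M=R.from_quat(o['orientation']).as_matrix();l=M[:,2];f=np.array([l[1],-l[0]])
    gp=proj(c,[*(o['position'][:2]+.033*f),tz-zrel+.024])
    b,_=blobs(mask(c,'white'),8);k=min([q for q in b if q[0]<2500],key=lambda q:np.linalg.norm(q[1]-gp))
    d=onz(c,k[1],tz-zrel+.024)[:2]-o['position'][:2]
    return d@f,d@l[:2],k[1],np.linalg.norm(k[1]-gp),o['gripper_width']
E
python3 - <<'E'
from h import *
print(held())
p,q=ready(AL,0,.06)
bot.reach([p[0]-.02,p[1],.125],q);st()
print(held())
bot.servo_line(p,q,velocity=.12);st();print(held())
T=vision.read_camera('top');S=vision.read_camera('side');save(T,'t5',(320,140,440,260),6);save(S,'s5',(230,130,390,250),5)
E
```

```text
(np.float64(0.035608253733173466), np.float64(0.0002857223594514724), array([323.7942, 410.8916]), np.float64(4.975215308834914), 0.01545906625030785)
t 13.97 [ 0.5007 -0.1388  0.1244] F [-0.5087  0.2084 -0.7063] w 0.0152
(np.float64(0.037537582937965185), np.float64(0.00012758110843817723), array([323.5084, 414.4097]), np.float64(8.544234683124783), 0.015243817256643883)
t 14.54 [ 0.5209 -0.1387  0.0847] F [-0.5674 -0.0478  0.1752] w 0.0149
(np.float64(0.03575085354927412), np.float64(0.00028914030588392915), array([323.8922, 411.0182]), np.float64(5.239622424113593), 0.014851984572036205)
```

View pics/s5.png

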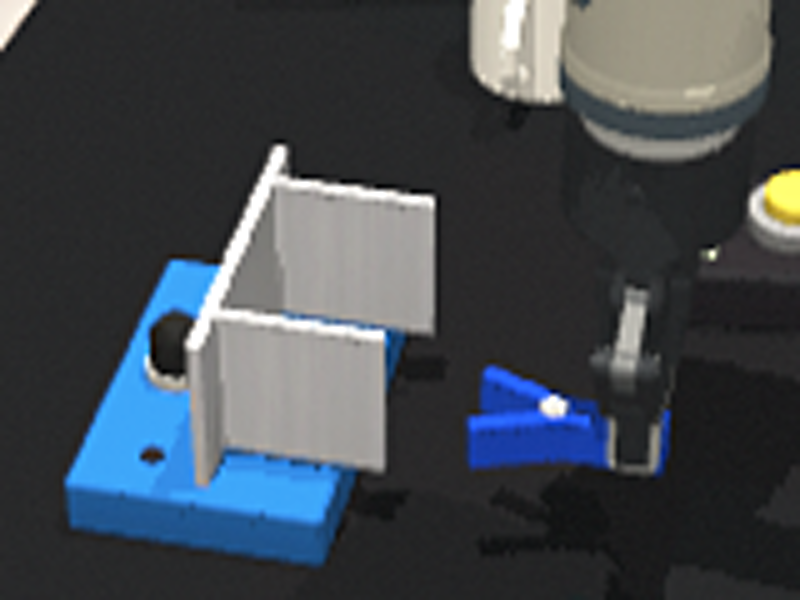

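View pics/t5.png

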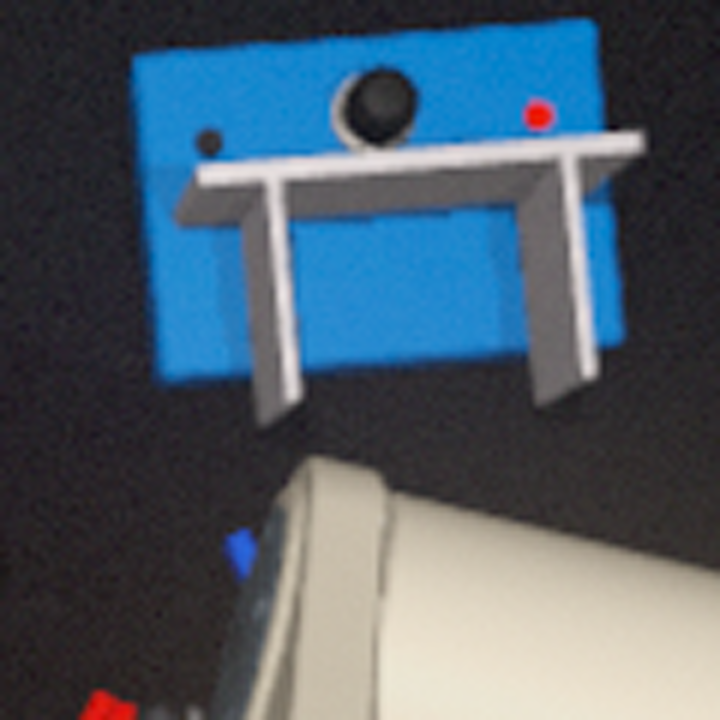

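```bash
python3 - <<'E'
from h import *
S=vision.read_camera('side');W=vision.read_camera('wrist');o=get_obs()
b,_=blobs(mask(S,'white'),8);g=np.array([340.8,211.2]);k=min(b,key=lambda q:np.linalg.norm(q[1]-g));print(k[:2])
print(tri(S,k[1],W,held()[2]),o['position'], onz(S,k[1],.086))
E
```

```text
(np.int32(17), array([340.2941, 210.5882]))
(array([ 0.5583, -0.1369,  0.0858]), np.float64(7.152207288031003e-05)) [ 0.5213 -0.1395  0.0856] [ 0.5583 -0.1367  0.086 ]
```

```bash
cat >> h.py <<'E'
def insert(r,i,off,dz=0):
    z=.064+ZG+.0005+dz
    for bk in (.03,.012,0):
        bot.servo_line([*(r[i]-(off+bk)*r['u']),z],down(r['yaw']+np.pi/2),velocity=.08);o=st()
        if np.linalg.norm(o['wrist_force'])>12: print('FORCE');return False
    return True
E
python3 - <<'E'
from h import *
print(insert(AL,0,.066)); print(held())
S=vision.read_camera('side');save(S,'s6',(250,150,370,240),6.6)
W=vision.read_camera('wrist');save(W,'w6')
E
```

```text
t 15.33 [ 0.5482 -0.1377  0.0853] F [ 0.0427 -0.4706 -0.7014] w 0.0153
t 15.71 [ 0.5662 -0.1367  0.0854] F [-0.0614  0.2543  0.1162] w 0.0153
t 16.01 [ 0.5783 -0.1361  0.0855] F [-0.4077  0.2994 -0.93  ] w 0.0155
True
(np.float64(0.03707240546217118), np.float64(0.0002575489836621912), array([323.7748, 413.527 ]), np.float64(7.684851291300555), 0.015493116183796243)
```

View pics/s6.png

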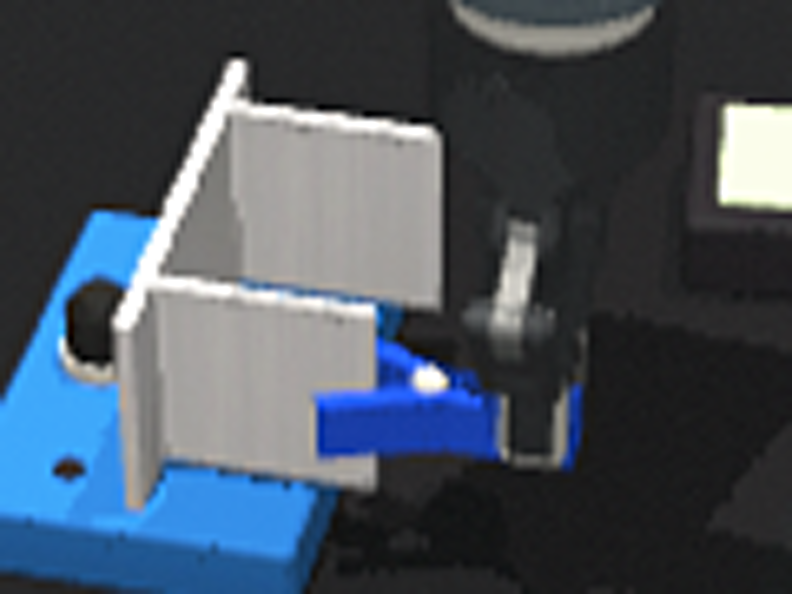

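View pics/w6.png

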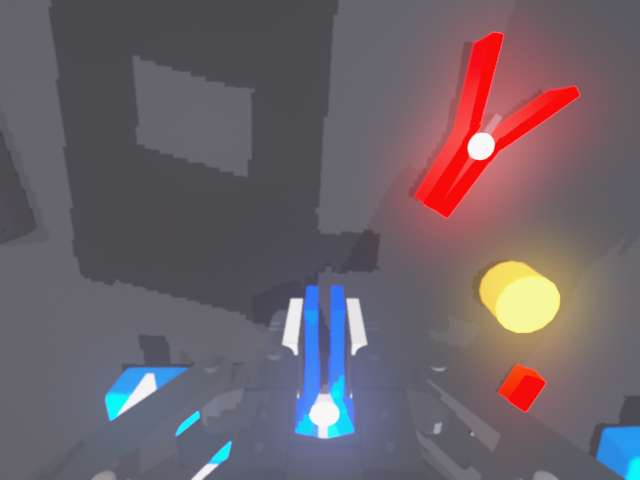

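The fin is between the jaws, with the near jaw at crop (400,425) overlapping it. I'll release it.

```bash
cat >> h.py <<'E'
def release():
    for w in (.025,.035,.045,.062): hand.move_gripper(w)
    o=st();p=np.array(o['position'])
    bot.servo_line(p+[0,0,.09],velocity=.15)
E
python3 - <<'E'
from h import *
release();st()
S=vision.read_camera('side');save(S,'s7',(250,150,370,240),6.6)
bot.reach([.40,.1,.36],down(np.pi/2))
T=vision.read_camera('top');save(T,'t7',(320,140,440,260),5)
G=[('red',(.5025,-.0614)),('blue',(.5,.2245))]
for n in('wrist','top'):
    for r in clips(vision.read_camera(n),G): print(n,*r)
E
```

```text
t 17.24 [ 0.5781 -0.136   0.0855] F [-0.1066 -0.054   1.1637] w 0.0617
t 17.99 [ 0.5776 -0.1359  0.1748] F [ 0.2532 -0.3026 -0.5829] w 0.062
wrist red [ 0.5028 -0.0613] -27.062372 -27.819262 59.61642 0.8176184287640053
wrist blue [0.5005 0.2248] 1.2130187 4.3689594 59.722755 1.0199575564265928
top red [ 0.5032 -0.0614] -28.203085 -26.098392 64.217896 0.3462577374435293
top blue [0.5016 0.2243] 1.7974372 2.974428 62.526684 0.7388022057626917
```

View pics/s7.png

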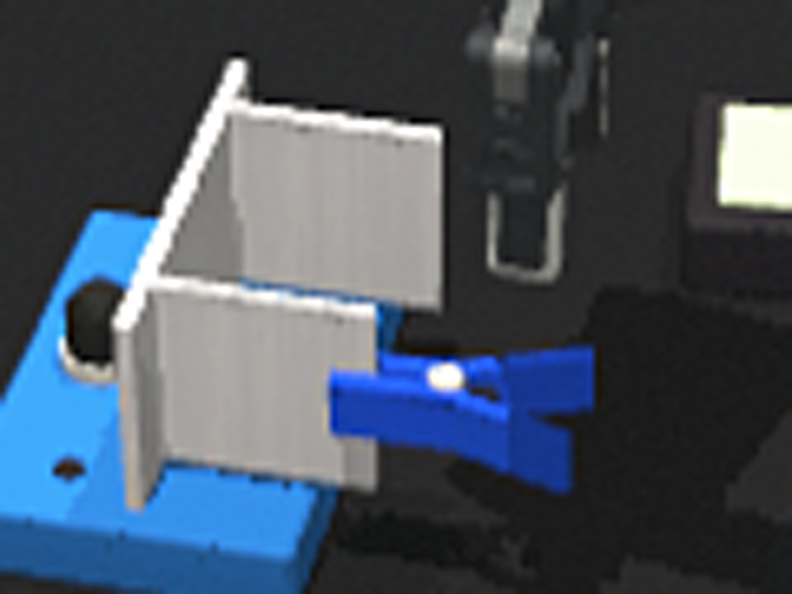

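View pics/t7.png

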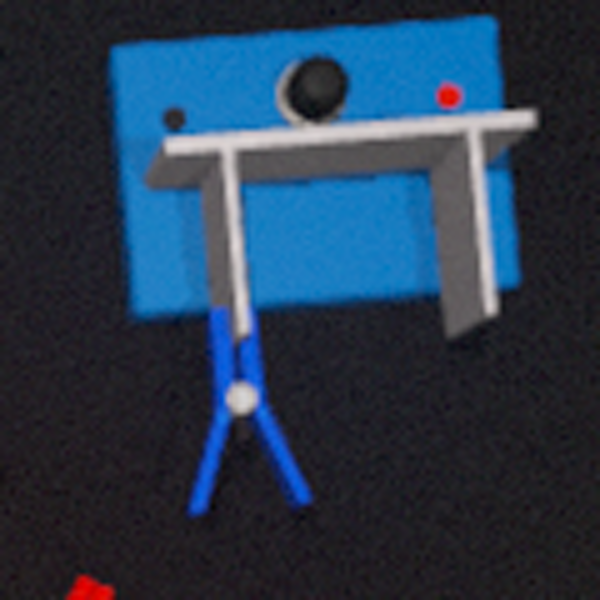

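```bash
cat >> h.py <<'E'
def placed(r,i):
    T=vision.read_camera('top');S=vision.read_camera('side');e=[*(r[i]-.03*r['u']),.088]
    k=[]
    for c in(T,S):
        b,_=blobs(mask(c,'white'),6);g=proj(c,e);k.append(min([q for q in b if q[0]<80],key=lambda q:np.linalg.norm(q[1]-g))[1])
    P,err=tri(T,k[0],S,k[1]);d=P[:2]-r[i];print('hinge',P,'gap',err,'along u',d@r['u'],'lat',d@r['v'],'px',k)
E
python3 - <<'E'
from h import *
placed(AL,0)
E
```

```text
hinge [ 0.6101 -0.1353  0.086 ] gap 0.0010270332185197471 along u -0.03401152799702945 lat -0.001148089565751073 px [array([368., 219.]), array([317.1875, 206.6875])]
```

The hinge slipped back about 4 mm during release: it's 34 mm behind the fin point, and 30 is ideal. I'll re-squeeze the clip, push it 5 mm deeper and let go again.

```bash
python3 - <<'E'
from h import *
r=AL;i=0;q=down(r['yaw']+np.pi/2);z=.0855
p=r[i]-(.034+.036)*r['u']-.001*r['v']
hand.move_gripper(.065)
bot.reach([*p,.17],q);bot.servo_line([*p,z],velocity=.12);st()
hand.move_gripper(.015,35);st();print(held())
p2=r[i]-(.0255+.0365)*r['u']
bot.servo_line([*p2,z],velocity=.05);st();print(held())
S=vision.read_camera('side');save(S,'s8',(250,150,370,240),6.6)
E
```

```text
t 21.99 [ 0.5746 -0.1373  0.0861] F [0.4032 0.3978 0.7337] w 0.065
t 22.52 [ 0.5741 -0.1373  0.0856] F [ 0.0581  0.5754 -0.9549] w 0.0153
(np.float64(0.03719764831975433), np.float64(0.0005421995504832761), array([324.4879, 413.6402]), np.float64(7.996429416982702), 0.015302231848362893)
t 22.88 [ 0.5826 -0.1357  0.0855] F [-0.2895 -0.4981 -0.7559] w 0.0155
(np.float64(0.03717390285790384), np.float64(0.00042987738178221804), array([324.212 , 413.6236]), np.float64(7.913320437342492), 0.015475364850837246)
```

View pics/s8.png

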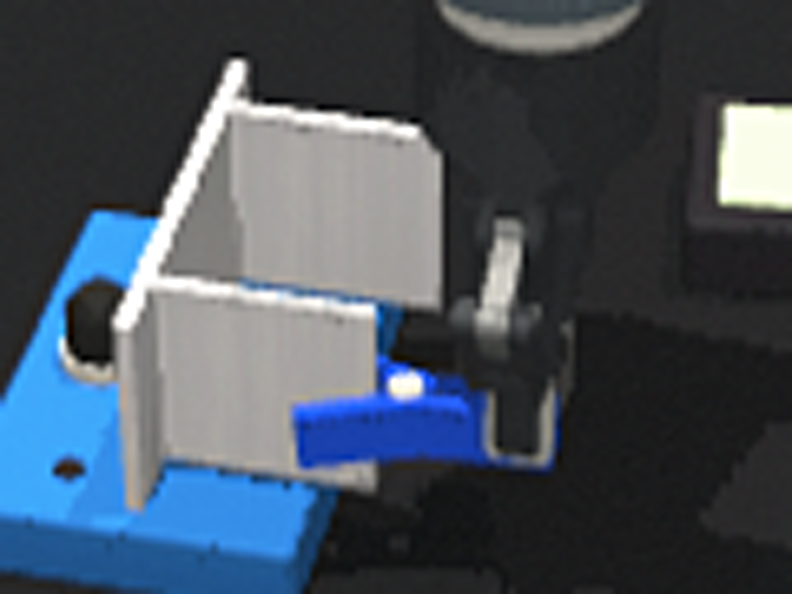

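```bash
python3 - <<'E'
from h import *
release();st()
bot.reach([.40,.1,.36],down(np.pi/2));placed(AL,0)
S=vision.read_camera('side');save(S,'s9',(250,150,370,240),6.6)
T=vision.read_camera('top');save(T,'t9')
G=[('red',(.5025,-.0614)),('blue',(.5,.2245))]
for n in('wrist','top'):
    for r in clips(vision.read_camera(n),G): print(n,*r)
E
```

```text
t 24.06 [ 0.582  -0.1358  0.0855] F [ 0.6054  0.1338 -0.8633] w 0.062
t 24.81 [ 0.5815 -0.1357  0.1748] F [-0.0234  0.6162  0.5541] w 0.0622
hinge [ 0.6179 -0.1343  0.0822] gap 0.0007724149083433547 along u -0.02609519049360872 lat -0.0005927910268305645 px [array([367.15, 215.45]), array([313.5   , 207.6667])]
wrist red [ 0.5029 -0.0614] -27.230944 -27.993582 59.342613 0.8967948287161877
wrist blue [0.5005 0.2248] 1.1098198 4.6036553 59.45654 1.0521703187981952
top red [ 0.5032 -0.0614] -28.203085 -26.098392 64.217896 0.3462577374435293
top blue [0.5016 0.2243] 1.8109273 2.9016278 62.156105 0.7388022057626917
```

View pics/s9.png

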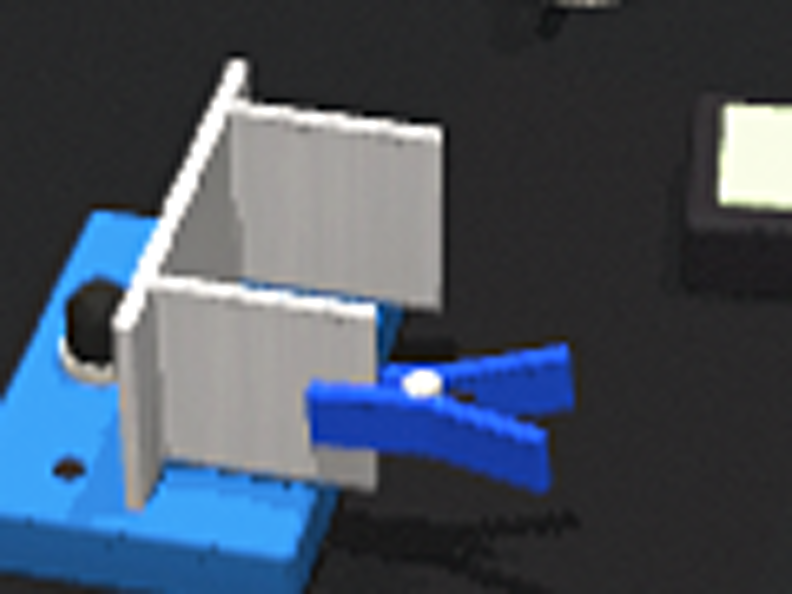

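View pics/t9.png

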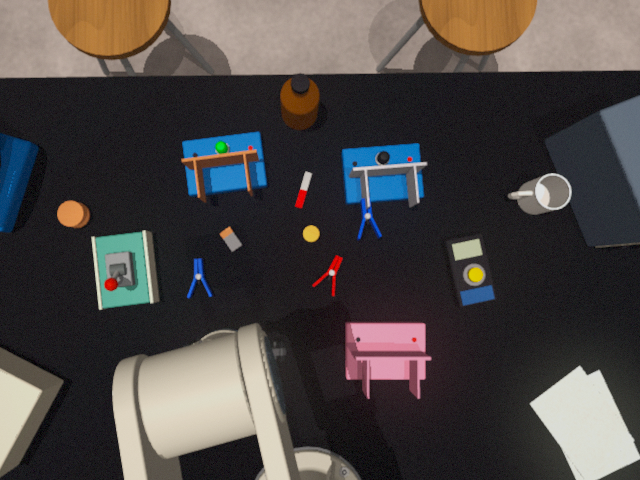

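```bash
cat > lev.py <<'E'
from h import *
def zfrom(c,px,xy):
    o,d=ray(c,px);A=np.stack([d[:2]]).T;t=np.linalg.lstsq(A,np.array(xy)-o[:2],rcond=None)[0][0]
    # project point at each z instead: minimise pixel error
    zs=np.linspace(.03,.13,1001);e=[np.linalg.norm(proj(c,[*xy,z])-px) for z in zs];i=int(np.argmin(e));return zs[i],e[i]
E
python3 - <<'E'
from lev import *
S=vision.read_camera('side');r=AL
h=np.array([.6179,-.1343]);u=r['u'];v=r['v']
f=lambda x,y:(250+x/6.6-.5,150+y/6.6-.5)
for n,px,xy in(('jawtop',(308,382),h+.038*u+.010*v),('jawbot',(314,445),h+.038*u+.010*v),('hand+top',(549,430),h-.043*u+.022*v),('hand+bot',(549,492),h-.043*u+.022*v),('hand-top',(570,347),h-.043*u-.022*v),('hand-bot',(573,410),h-.043*u-.022*v)):
    print(n,zfrom(S,f(*px),xy))
E
```

```text
jawtop (np.float64(0.0839), np.float64(0.9523285580231272))
jawbot (np.float64(0.0566), np.float64(1.6374991205373621))
hand+top (np.float64(0.0888), np.float64(1.876406087525755))
hand+bot (np.float64(0.0623), np.float64(2.160040733160344))
hand-top (np.float64(0.0883), np.float64(1.041746439546099))
hand-bot (np.float64(0.0613), np.float64(1.8357802853677472))
```

```bash
python3 - <<'E'
from lev import *
S=vision.read_camera('side');r=AL
h=np.array([.6101,-.1353]);u=r['u'];v=r['v']
f=lambda x,y:(250+x/6.6-.5,150+y/6.6-.5)
for n,px,xy in(('jawtop',(330,372),h+.038*u+.010*v),('jawbot',(333,434),h+.038*u+.010*v),('hand+top',(571,432),h-.043*u+.022*v),('hand+bot',(571,493),h-.043*u+.022*v),('hand-top',(592,347),h-.043*u-.022*v),('hand-bot',(594,410),h-.043*u-.022*v)):
    print(n,zfrom(S,f(*px),xy))
E
python3 - <<'E'
import cv2
a=cv2.imread('pics/s7.png')[320:520,290:620];b=cv2.imread('pics/s9.png')[320:520,290:620]
cv2.imwrite('pics/cmp.png',cv2.resize(cv2.vconcat([a,b]),None,fx=1.4,fy=1.4))
E
```

```text
jawtop (np.float64(0.0892), np.float64(0.7405701035097106))
jawbot (np.float64(0.0626), np.float64(1.025134618936279))
hand+top (np.float64(0.089), np.float64(1.5377281860645093))
hand+bot (np.float64(0.063), np.float64(1.868256698644283))
hand-top (np.float64(0.0893), np.float64(0.7803473212737694))
hand-bot (np.float64(0.0623), np.float64(1.4737454002014916))
```

View pics/cmp.png

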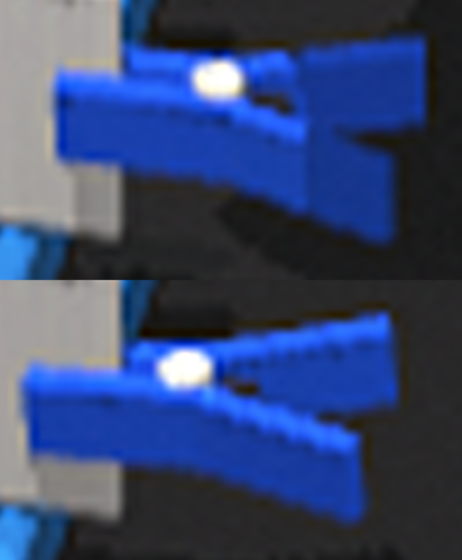

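The first placement was level but 4 mm shallow. This second one is about 4 mm deep and about 3.5° nose-down, because the pads dragged it while closing. I'll take it off, set it flat on the table, re-grasp it there and put it on with the right depth.

```bash
python3 - <<'E'
from h import *
r=AL;i=0;q=down(r['yaw']+np.pi/2);z=.0835
p=r[i]-(.026+.036)*r['u']-.0005*r['v']
hand.move_gripper(.065)
bot.reach([*p,.17],q);bot.servo_line([*p,z],velocity=.12)
hand.move_gripper(.015,35);st();print(held())
bot.servo_line([*(p-.07*r['u']),z],velocity=.1);st()
bot.servo_line([.48,-.16,.05],velocity=.12)
bot.servo_line([.48,-.16,.026],velocity=.06);st()
for w in(.025,.035,.045,.065):hand.move_gripper(w)
bot.servo_line([.48,-.16,.12],velocity=.15)
bot.reach([.40,-.1,.36],q)
W=vision.read_camera('wrist');save(W,'w10')
G=[('blue',(.517,-.16)),('red',(.5025,-.0614)),('blue',(.5,.2245))]
for n in('wrist','top'):
    c=vision.read_camera(n)
    for r in clips(c,G): print(n,*r)
st()
E
```

```text
t 29.47 [ 0.5821 -0.1363  0.0836] F [-0.3439 -0.6422 -1.0082] w 0.0153
(np.float64(0.03595275422175204), np.float64(0.0004070969903935367), array([324.1615, 411.3134]), np.float64(5.648763983297887), 0.015278849924293375)
t 30.37 [ 0.513  -0.1406  0.0838] F [-0.2533  0.2695 -0.2422] w 0.0155
t 31.48 [ 0.4798 -0.1598  0.0256] F [ 0.0539  0.3252 -0.3218] w 0.0153
wrist blue [ 0.5124 -0.1576] 2.7198062 1.5902972 59.461296 2.9531448975844015
wrist red [ 0.5028 -0.0616] -27.677336 -24.472 60.271683 0.7599167885022025
wrist blue [0.5006 0.2247] -12.463084 11.923019 59.194645 1.3247873606990928
top blue [ 0.5137 -0.1574] 3.045627 3.0031235 62.248447 1.8460345853143394
top red [ 0.503  -0.0618] -27.040352 -27.085695 64.03258 0.31748962852246
top blue [0.5015 0.2243] 0.9423222 2.5548356 62.773006 0.6988668096088507
t 34.53 [ 0.3999 -0.1001  0.3584] F [-0.6331 -1.109  -0.1443] w 0.065
```

View pics/w10.png

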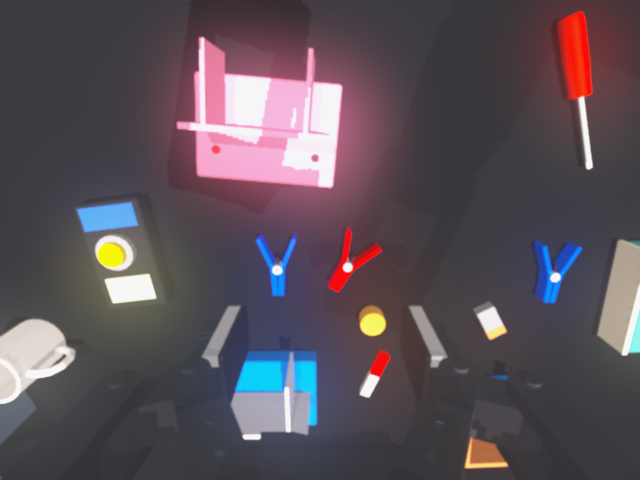

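The clip lies flat again at (277,270). I'll pick it and place it.

```bash
cat >> h.py <<'E'
def place(r,i,pre=.0265):
    p=np.array(get_obs()['position']);bot.servo_line(p+[0,0,.1],velocity=.18)
    g,q=ready(r,i,.075);bot.reach([g[0],g[1],.125],q)
    bot.servo_line(g,q,velocity=.15);H=[held() for _ in range(3)];off=np.mean([h[0] for h in H]);lat=np.mean([h[1] for h in H])
    print('held',off,lat,H[0][2:]);
    if not(.030<off<.042 and abs(lat)<.003 and H[0][4]<.02): print('BAD HOLD');return
    return insert(r,i,off+pre)
E
python3 - <<'E'
from h import *
pick((.513,-.1575),2.7)
print(place(AL,0))
S=vision.read_camera('side');save(S,'s11',(250,150,370,240),6.6)
E
```

```text
t 36.58 [ 0.4807 -0.1592  0.0219] F [0.6419 0.2814 0.4982] w 0.0649
t 37.1 [ 0.4811 -0.1595  0.0224] F [-1.681  -1.2855  7.9985] w 0.0152
held 0.036321791414923525 0.0004153300951065665 (array([324.2364, 412.2211]), np.float64(6.388387438122825), 0.015205599502555837)
t 39.36 [ 0.5509 -0.1375  0.0852] F [-0.8875 -0.5482 -1.1641] w 0.0151
t 39.73 [ 0.5694 -0.1366  0.0855] F [ 0.2222 -0.8568 -0.8729] w 0.0152
t 40.03 [ 0.5814 -0.1358  0.0855] F [-0.7691  0.2991 -0.6457] w 0.0149
True
```

View pics/s11.png

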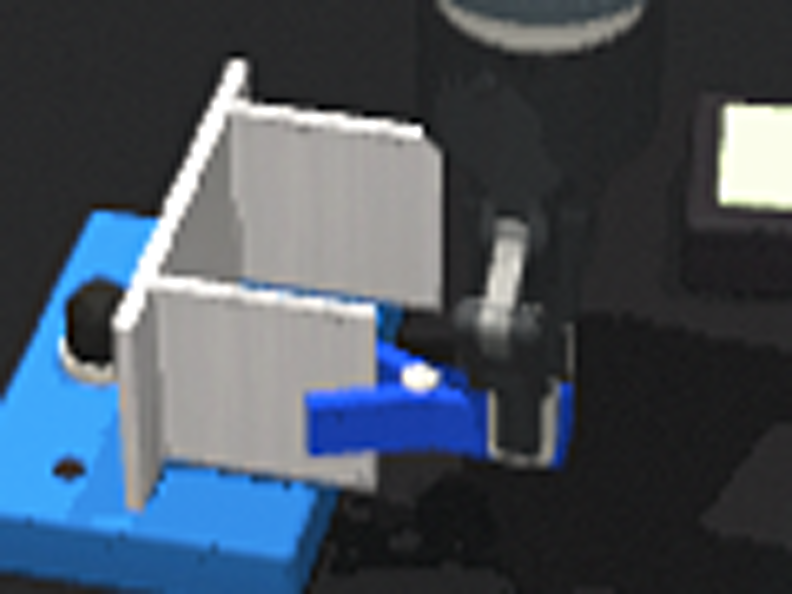

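```bash
python3 - <<'E'
from h import *
release()
bot.reach([.40,.1,.36],down(np.pi/2));placed(AL,0)
S=vision.read_camera('side');save(S,'s12',(250,150,370,240),6.6)
G=[('red',(.5025,-.0614)),('blue',(.5,.2245))]
for n in('wrist','top'):
    for r in clips(vision.read_camera(n),G): print(n,*r)
E
```

```text
t 41.17 [ 0.5812 -0.1358  0.0855] F [ 0.6377  0.0321 -0.1296] w 0.0623
hinge [ 0.6127 -0.1346  0.0865] gap 0.0012870740371248393 along u -0.03135889069036998 lat -0.000625030483410778 px [array([367.65, 217.65]), array([316. , 206.5])]
wrist red [ 0.5027 -0.0613] -26.76469 -28.055664 59.589157 0.7998400151855944
wrist blue [0.5005 0.2247] 1.5604018 4.4354978 59.62552 1.0053975156525166
top red [ 0.5032 -0.0614] -28.203085 -26.098392 64.217896 0.3462577374435293
top blue [0.5016 0.2243] 2.4462674 2.917983 62.59777 0.7388022057626917
```

View pics/s12.png

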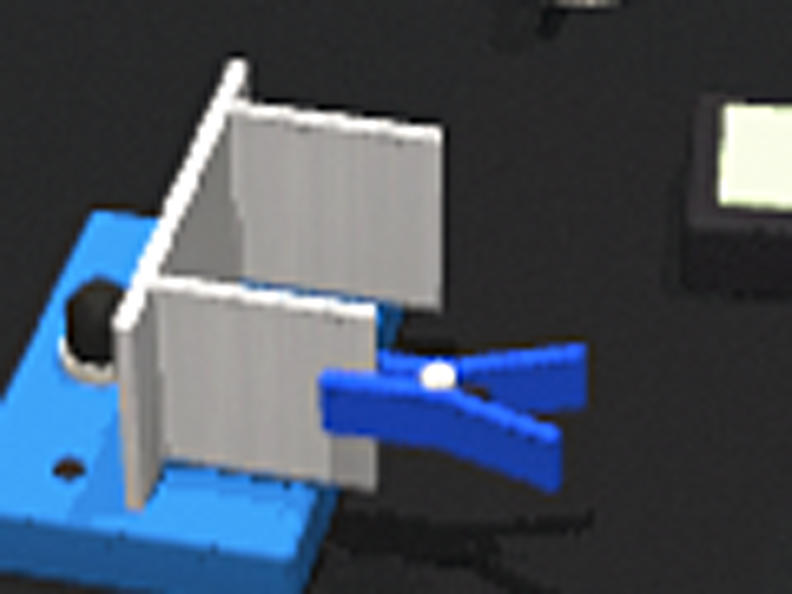

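The clip is level, and its hinge is 31 mm behind the fin point. I'll do the second blue clip onto fin1.

```bash
python3 - <<'E'
from h import *
pick((.5008,.2245),2.5)
print(place(AL,1,.0252))
S=vision.read_camera('side');save(S,'s13',(250,130,370,230),6)
W=vision.read_camera('wrist');save(W,'w13')
E
```

```text
t 45.58 [0.4686 0.2232 0.0219] F [ 0.4048 -0.4544  0.3038] w 0.0653
t 46.11 [0.4689 0.2234 0.0225] F [-1.2482 -1.3406  7.626 ] w 0.0153
held 0.0372129215685607 0.0002478570020751075 (array([323.8632, 413.7073]), np.float64(7.936019507925371), 0.015144820156913813)
t 49.81 [ 0.5573 -0.2372  0.0852] F [-0.3837  0.6508 -0.7771] w 0.0151
t 50.18 [ 0.5759 -0.2364  0.0855] F [-0.0052  1.3117 -1.2777] w 0.0154
t 50.48 [ 0.5879 -0.2357  0.0855] F [-0.0961  0.3885 -0.1319] w 0.0151
True
```

View pics/s13.png

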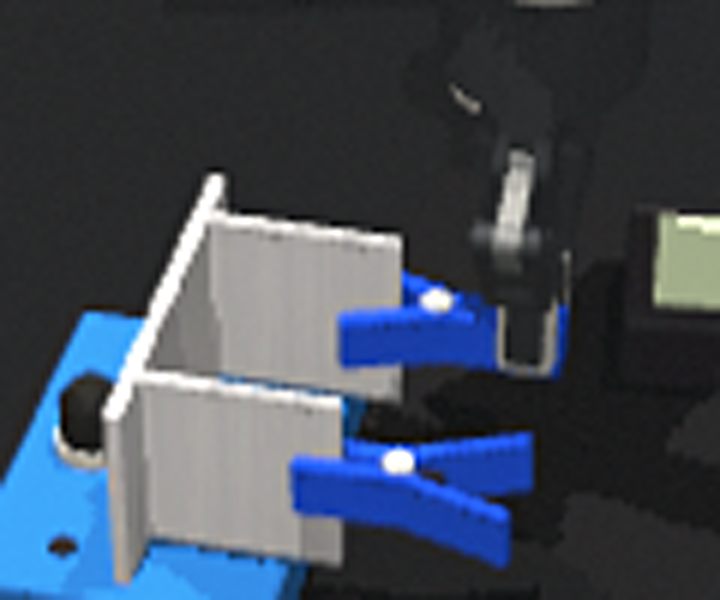

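View pics/w13.png

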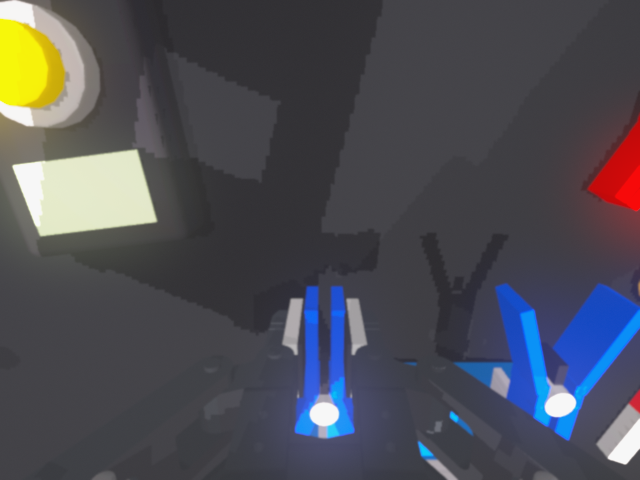

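The second blue clip's jaws straddle fin1. I'll release it and check.

```bash
python3 - <<'E'
from h import *
release()
bot.reach([.40,.0,.36],down(np.pi/2));placed(AL,1);placed(AL,0)
S=vision.read_camera('side');save(S,'s14',(250,130,370,230),6)
T=vision.read_camera('top');save(T,'t14')
G=[('red',(.5025,-.0614))]
for n in('wrist','top'):
    for r in clips(vision.read_camera(n),G): print(n,*r)
E
```

```text
t 51.67 [ 0.5876 -0.2357  0.0855] F [-0.4044  0.0736 -0.1826] w 0.0621
hinge [ 0.584  -0.2235  0.026 ] gap 0.10222970260091509 along u -0.06531639176633175 lat 0.012384752602321391 px [array([413.2222, 255.5   ]), array([316. , 206.5])]
hinge [ 0.6125 -0.1344  0.0865] gap 0.0015863850533639977 along u -0.031520433355285815 lat -0.000385850720875825 px [array([367.5238, 217.6667]), array([316.1176, 206.5882])]
wrist red [ 0.5026 -0.0613] -26.61063 -25.540945 60.81482 0.6170800394189543
top red [ 0.5032 -0.0614] -28.203085 -26.098392 64.217896 0.3462577374435293
```

View pics/s14.png

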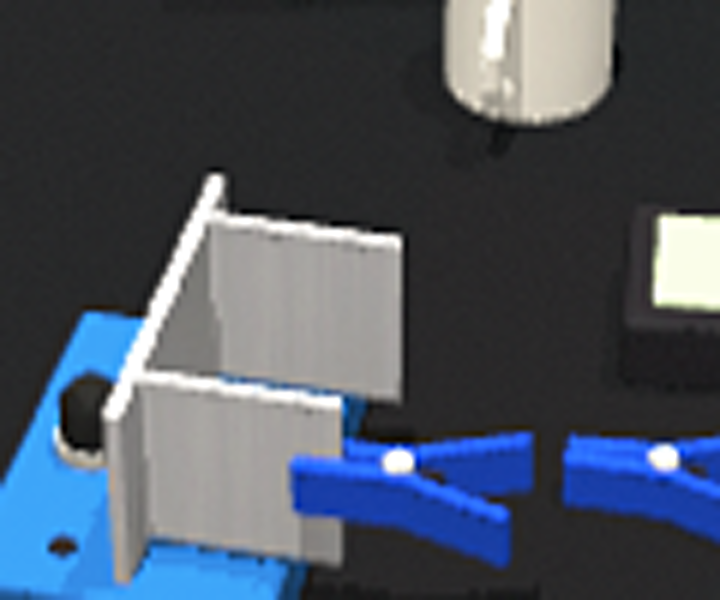

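View pics/t14.png

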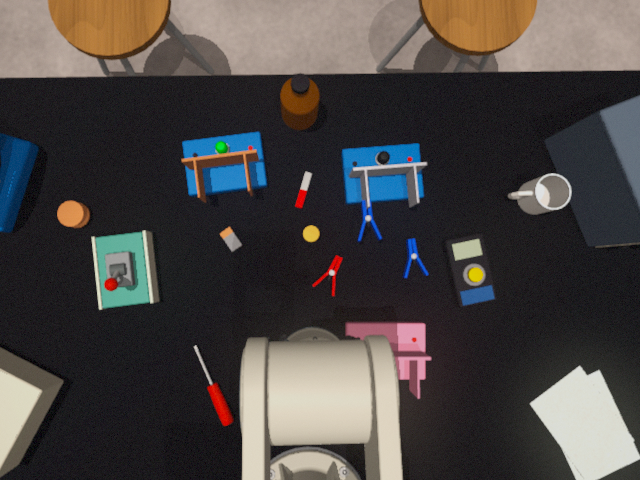

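The second blue clip came off fin1 and now lies on the table at (413,256). It was either knocked or dragged as I lifted. I'll pick it up again and take pictures through the release.

```bash
python3 - <<'E'
from h import *
T=vision.read_camera('top');h=onz(T,(413.2,255.5),.024)[:2];print(h)
bot.reach([.40,-.12,.36],down(np.pi/2))
for n in('wrist','top'):
    for r in clips(vision.read_camera(n),[('blue',h)]): print(n,*r)
save(vision.read_camera('wrist'),'w15')
st()
E
```

```text
[ 0.5354 -0.24  ]
wrist blue [ 0.5345 -0.2403] 13.61095 2.5873976 57.315193 0.6316070025663879
top blue [ 0.5351 -0.2401] 7.2426324 4.8148046 62.42729 0.2901432490761495
t 54.89 [ 0.4    -0.1193  0.36  ] F [ 0.0248  0.9128 -0.3946] w 0.062
```

View pics/w15.png

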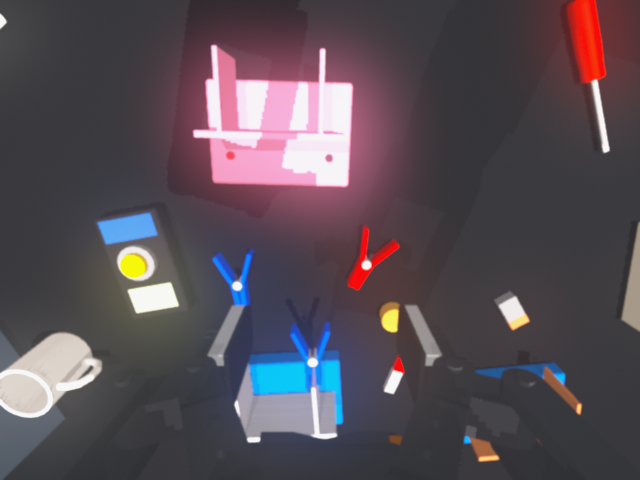

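```bash
python3 - <<'E'
from h import *
T=vision.read_camera('top')
for p in((447,237),(458,304),(470,236)): print('logger',onz(T,p,.035))
h=np.array([.535,-.2402]);y=np.radians(7);u=np.array([np.cos(y),np.sin(y)]);p=h-.033*u;q=down(y+np.pi/2)
hand.move_gripper(.054)
bot.reach([*p,.10],q);save(vision.read_camera('wrist'),'w16');st()
save(vision.read_camera('side'),'s16',(300,150,440,240),5.7)
E
```

```text
logger [ 0.5733 -0.3119  0.035 ]
logger [ 0.4294 -0.3302  0.035 ]
logger [ 0.5745 -0.3619  0.035 ]
t 56.41 [ 0.503  -0.2442  0.1014] F [0.0133 0.2732 0.1065] w 0.0539
```

View pics/w16.png

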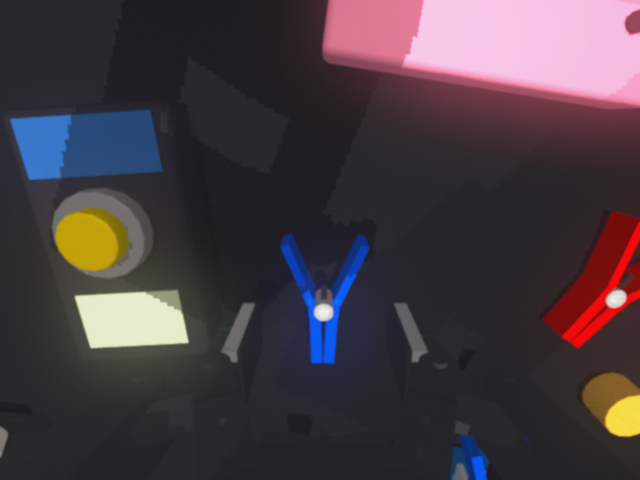

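```bash
python3 - <<'E'
from h import *
p=np.array(get_obs()['position']);bot.servo_line([p[0],p[1],ZG],velocity=.12);st()
hand.move_gripper(.015,35);st()
print(place(AL,1,.0255))
save(vision.read_camera('side'),'s17a',(250,130,370,230),4)
fr=[]
for w in (.025,.035,.045,.062):
    hand.move_gripper(w);c=vision.read_camera('side');fr.append(c['frame'][130:230,250:370,::-1]);st()
p=np.array(get_obs()['position'])
for dz in(.03,.09):
    bot.servo_line(p+[0,0,dz],velocity=.1);c=vision.read_camera('side');fr.append(c['frame'][130:230,250:370,::-1])
g=cv2.vconcat([cv2.hconcat(fr[:3]),cv2.hconcat(fr[3:])]);cv2.imwrite('pics/s17.png',cv2.resize(g,None,fx=2.2,fy=2.2,interpolation=cv2.INTER_CUBIC))
E
```

```text
t 57.27 [ 0.5034 -0.2444  0.0215] F [-0.0385  0.5587 -0.1484] w 0.0543
t 57.72 [ 0.5042 -0.245   0.0227] F [-1.3385 -0.5401  6.7274] w 0.0153
held 0.03611654766000564 0.00032411147522805653 (array([323.9411, 411.64  ]), np.float64(5.892330639276788), 0.015235036494387785)
t 59.98 [ 0.5581 -0.2372  0.0852] F [-0.3934 -1.4342 -0.4704] w 0.0151
t 60.36 [ 0.5767 -0.2363  0.0855] F [ 0.2239  0.7977 -2.0092] w 0.0153
t 60.66 [ 0.5888 -0.2356  0.0855] F [ 0.4392 -0.1406 -0.9213] w 0.0149
True
t 61.02 [ 0.5882 -0.2356  0.0855] F [-0.2493  0.7505 -0.5249] w 0.0254
t 61.33 [ 0.5884 -0.2356  0.0855] F [-0.7689 -0.2439 -1.0686] w 0.0352
t 61.63 [ 0.5884 -0.2357  0.0855] F [ 0.4366 -0.0339 -0.6538] w 0.0447
t 61.99 [ 0.5884 -0.2356  0.0855] F [-0.2091  1.1153 -0.2877] w 0.0619
```

View pics/s17.png

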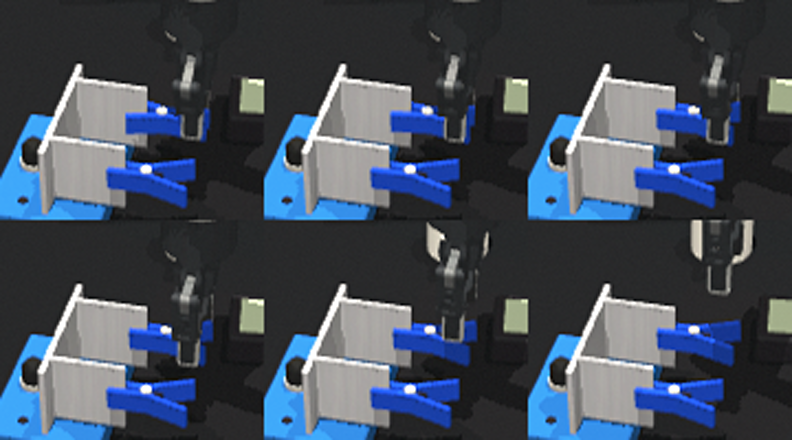

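It stayed on this time, through the release and the lift. Now I'll check both blue clips and locate the red one again.

```bash
python3 - <<'E'
from h import *
bot.reach([.40,.06,.36],down(np.pi/2));placed(AL,1);placed(AL,0)
G=[('red',(.5025,-.0614))]
for n in('wrist','top'):
    for r in clips(vision.read_camera(n),G): print(n,*r)
S=vision.read_camera('side');save(S,'s18',(250,130,370,230),6)
T=vision.read_camera('top');save(T,'t18',(300,130,440,310),4)
E
```

```text
hinge [ 0.6196 -0.2349  0.0854] gap 0.0005451477950510663 along u -0.03045846644037285 lat -0.0011670908964321503 px [array([416.1176, 213.5882]), array([325. , 179.5])]
hinge [ 0.6127 -0.1346  0.0865] gap 0.0013207882001207 along u -0.03134740040962983 lat -0.0005988771273943658 px [array([367.6364, 217.6364]), array([316. , 206.5])]
wrist red [ 0.5027 -0.0614] -27.09118 -27.390259 59.807148 0.7353955969877156
top red [ 0.5032 -0.0614] -28.203085 -26.098392 64.217896 0.3462577374435293
```

View pics/s18.png

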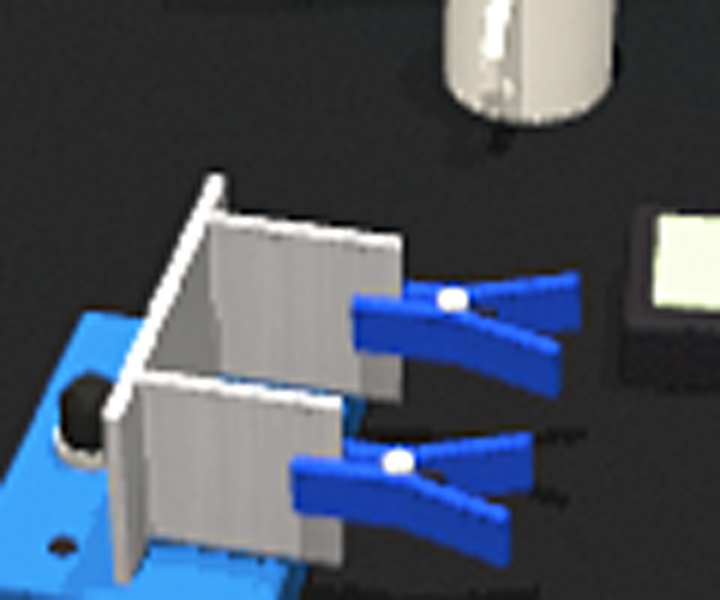

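View pics/t18.png

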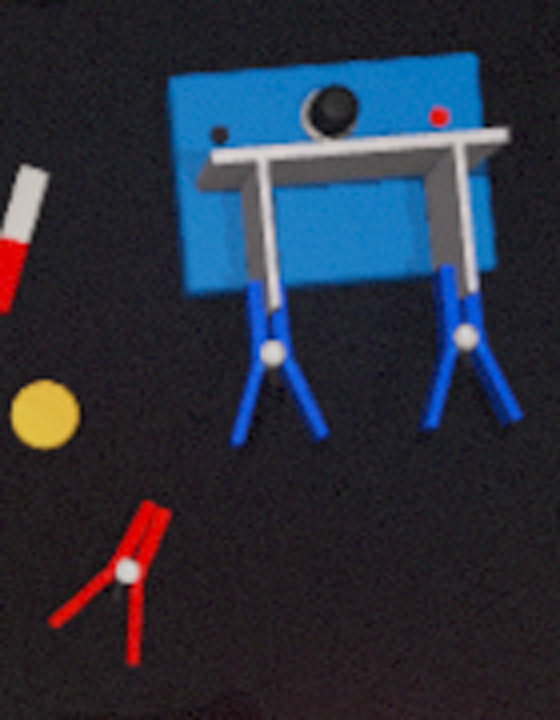

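Both blue clips sit level, with hinges 30 to 31 mm behind the fin points. Now the red one, at (332,272), goes to copper fin1; the copper rig is the one with the green lamp.

```bash
python3 - <<'E'
from h import *
pick((.503,-.0614),-27)
print(place(CU,1,.0258))
save(vision.read_camera('side'),'s19',(150,210,310,330),5)
E
```

```text
t 67.24 [ 0.4743 -0.0463  0.0218] F [-0.1691  0.35   -0.0827] w 0.0649
t 67.77 [ 0.4746 -0.0467  0.0224] F [-2.116  -1.6856  8.9938] w 0.0153
held 0.03653059387102149 0.00030069117916415135 (array([323.9384, 412.4183]), np.float64(6.603624962450487), 0.01513174488202619)
t 70.44 [0.5875 0.0965 0.0852] F [-0.3224 -0.2989 -0.0805] w 0.0152
t 70.82 [0.6059 0.0986 0.0854] F [-0.1764 -0.2999 -0.5469] w 0.0153
t 71.12 [0.618  0.1    0.0855] F [-0.0842  0.4754 -1.6907] w 0.0155
True
```

View pics/s19.png

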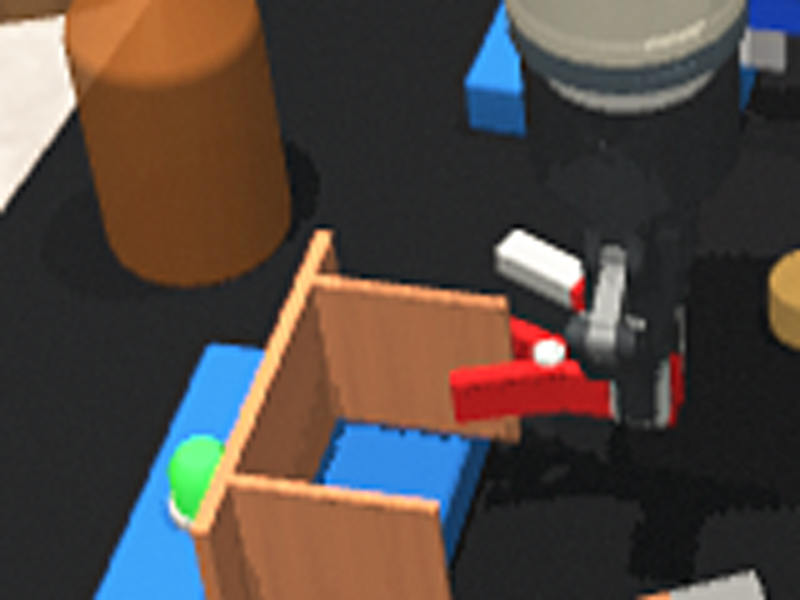

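```bash
python3 - <<'E'
from h import *
release();save(vision.read_camera('side'),'s20',(150,210,310,330),5)
bot.reach([.42,.3,.30],down(np.radians(5.5)));placed(CU,1);placed(AL,0);placed(AL,1);st()
save(vision.read_camera('side'),'s21');save(vision.read_camera('top'),'t21')
E
```

```text
t 72.25 [0.6179 0.1    0.0856] F [0.599  0.1529 0.2395] w 0.0622
hinge [0.5529 0.0924 0.0231] gap 0.001160908635432712 along u -0.1277488183646737 lat -0.00016371774703712575 px [array([259.2727, 250.5   ]), array([313.25, 308.6 ])]
hinge [ 0.6127 -0.1346  0.0865] gap 0.0012775646699665255 along u -0.03136213171644413 lat -0.00063240694864606 px [array([367.6538, 217.6538]), array([316. , 206.5])]
hinge [ 0.6196 -0.2347  0.0856] gap 0.0007777861625637022 along u -0.030390700027671903 lat -0.0009120969480863449 px [array([416. , 213.5]), array([325. , 179.5])]
t 75.13 [0.4201 0.2998 0.2999] F [-0.1915 -0.4788 -0.5076] w 0.0619
```

View pics/s21.png

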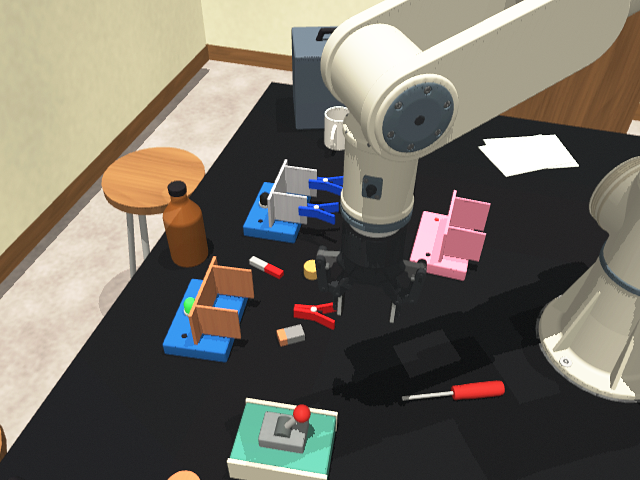

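View pics/t21.png

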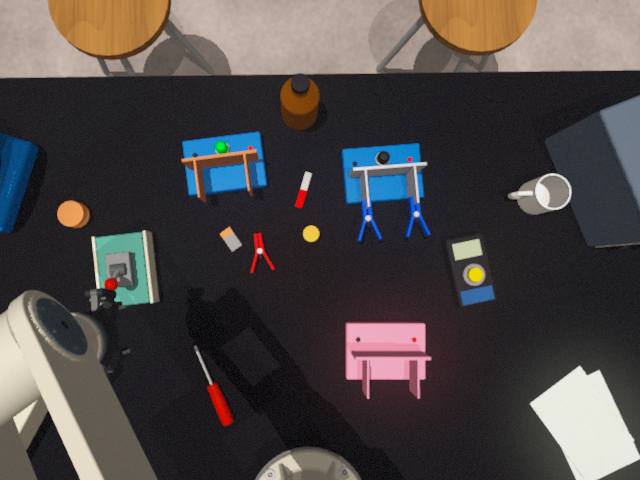

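View pics/s20.png

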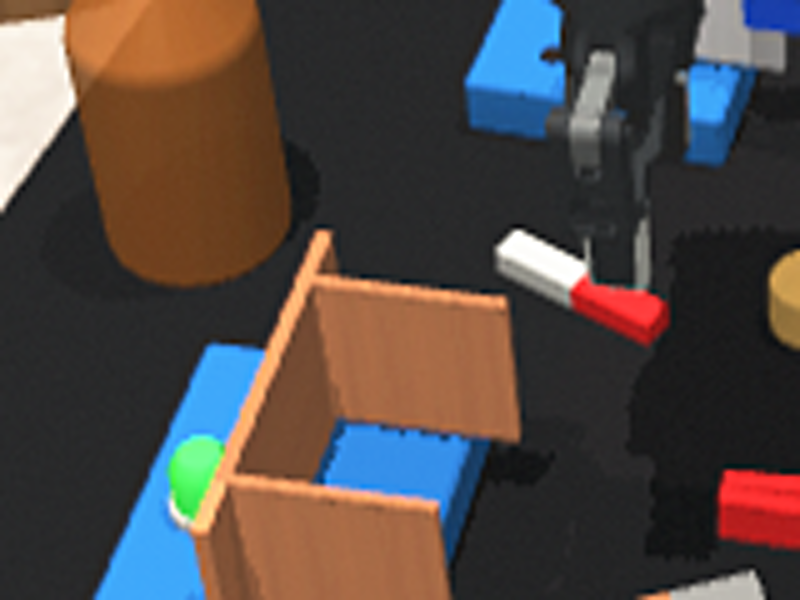

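The red clip shot straight back off the fin on release. Probable cause: the splayed handle tips, 45 to 50 mm behind the hinge, sit right at the rear edge of the pads, so the pads wedge the clip backward as they open. I'll grip 7 mm farther back so the tips bear on flat pad, and open in small steps.

```bash
sed -i 's/if not(.030<off<.042/if not(.030<off<.050/' h.py; python3 - <<'E'
from h import *
T=vision.read_camera('top')
print('batt',onz(T,(231,239),.017),'weight',onz(T,(311,234),.025))
bot.reach([.42,.1,.34],down(np.pi/2))
for n in('wrist','top'):
    c=vision.read_camera(n)
    for r in clips(c,[('red',(.553,.0924))]): print(n,*r)
save(vision.read_camera('wrist'),'w22')
E
```

```text
batt [0.5799 0.1535 0.017 ] weight [ 0.5866 -0.0196  0.025 ]
wrist red [0.5527 0.0928] 6.712415 6.432778 59.91963 0.5279204157951891
top red [0.5532 0.0925] 7.005722 7.3134804 62.770985 0.16726706917220346
```

View pics/w22.png

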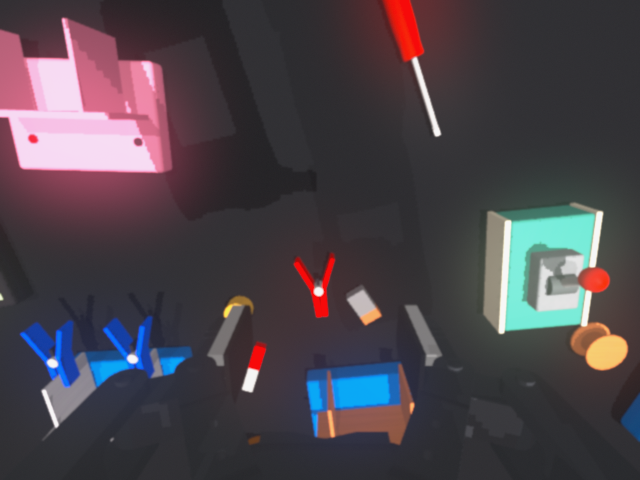

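```bash
cat >> h.py <<'E'
def pick2(h,yawdeg,back=.040,w=.015,F=35):
    y=np.radians(yawdeg);u=np.array([np.cos(y),np.sin(y)]);p=np.array(h)-back*u
    hand.move_gripper(.068)
    bot.reach([*p,.12],down(y+np.pi/2));bot.servo_line([*p,ZG],velocity=.15);st()
    hand.move_gripper(w,F);st()
def release2(crop,name):
    fr=[]
    def sh():
        c=vision.read_camera('side');x0,y0,x1,y1=crop;fr.append(c['frame'][y0:y1,x0:x1,::-1])
    for w in np.arange(.018,.067,.003):
        hand.move_gripper(w);bot.dwell(.1)
        if round((w-.018)/.003)%4==0: sh()
    p=np.array(get_obs()['position'])
    bot.servo_line(p+[0,0,.09],velocity=.1);sh()
    while len(fr)%3: fr.append(fr[-1]*0)
    g=cv2.vconcat([cv2.hconcat(fr[k:k+3]) for k in range(0,len(fr),3)]);s=min(800/g.shape[1],600/g.shape[0])
    cv2.imwrite(f'pics/{name}.png',cv2.resize(g,None,fx=s,fy=s,interpolation=cv2.INTER_CUBIC));st()
E
python3 - <<'E'
from h import *
pick2((.553,.0926),7)
print(place(CU,1,.027))
save(vision.read_camera('side'),'s23',(150,210,310,330),5)
save(vision.read_camera('wrist'),'w23')
E
```

```text
t 79.06 [0.514  0.0879 0.022 ] F [0.2528 0.2967 0.6358] w 0.0677
t 79.6 [0.5145 0.0878 0.0225] F [-1.3192 -0.8501  8.6875] w 0.0153
held 0.0432808854619946 0.00024635727713316 (array([323.7756, 424.9804]), np.float64(19.042824428587767), 0.01528094761946671)
t 81.76 [0.5798 0.0956 0.0853] F [ 0.3513  1.7899 -0.6486] w 0.0152
t 82.13 [0.598  0.0977 0.0854] F [ 0.1345  0.1811 -1.5807] w 0.0152
t 82.43 [0.6101 0.099  0.0855] F [ 0.3099  0.3077 -1.3629] w 0.0152
True
```

View pics/s23.png

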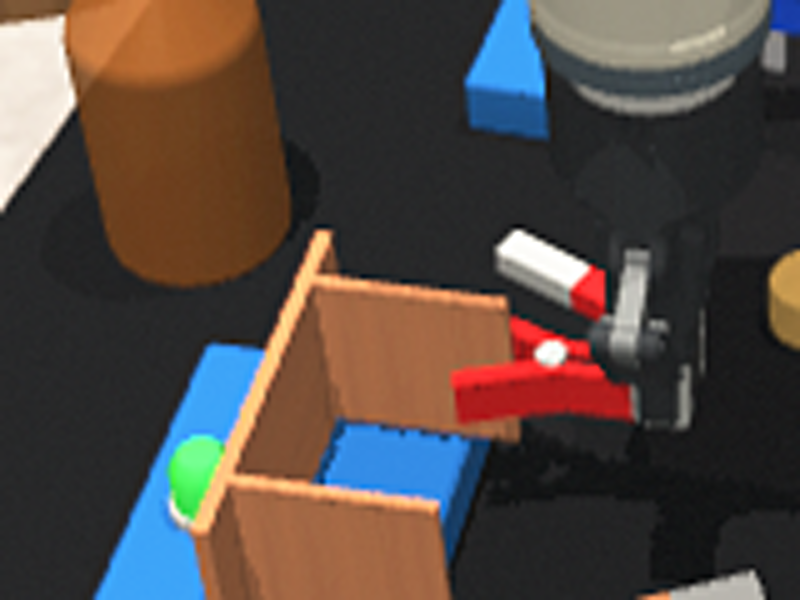

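View pics/w23.png

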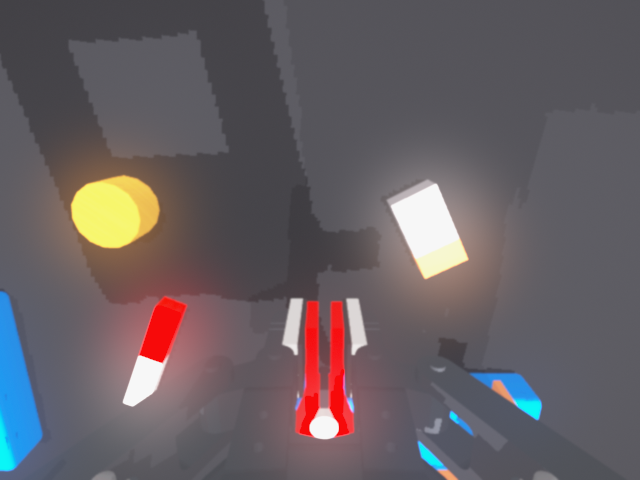

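The handle tips (row 302) now lie within the pads (edge at row 298). In the earlier grips they overhung, at row 287. I'll release slowly.

```bash
python3 - <<'E'
from h import *
release2((180,230,310,330),'s24')
E
```

```text
t 89.27 [0.6095 0.099  0.1747] F [-0.3342  0.5323  0.2541] w 0.0659
```

View pics/s24.png

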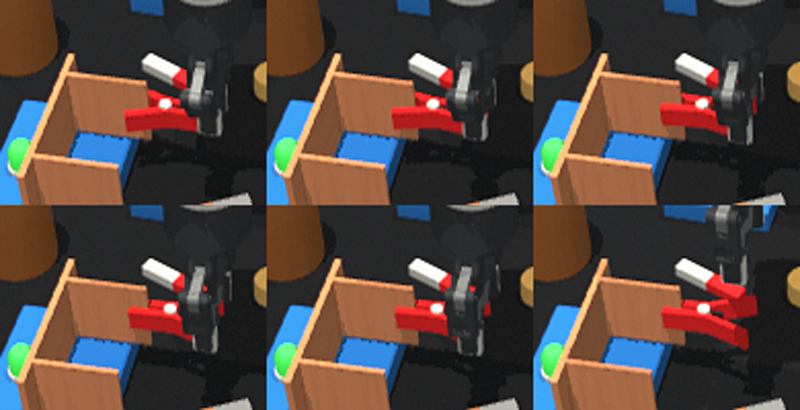

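The red clip is on the copper fin. I'll check all three, then go to the lever.

```bash
python3 - <<'E'
from h import *
hand.move_gripper(.055)
bot.reach([.478,.3735,.23],down(np.radians(5.5)));st()
for a in((CU,1),(AL,0),(AL,1)): placed(*a)
S=vision.read_camera('side');T=vision.read_camera('top')
save(S,'s25',(160,140,360,360),2.7);save(T,'t25',(170,120,440,300),2.9)
pb=[.4895,.374,.125]
k=[min(blobs(mask(c,'red'))[0],key=lambda q:np.linalg.norm(q[1]-proj(c,pb)))[1] for c in(T,S)];print('ball',tri(T,k[0],S,k[1]),k)
save(vision.read_camera('wrist'),'w25')
E
```

```text
t 91.35 [0.4782 0.3732 0.2299] F [ 0.3412 -1.5343 -0.368 ] w 0.0548
hinge [0.6491 0.1035 0.0862] gap 0.0004918340499418622 along u -0.0308792877937202 lat -4.6207378916253565e-05 px [array([250.96, 202.4 ]), array([262.5909, 280.1818])]
hinge [ 0.6623 -0.1279  0.031 ] gap 0.09158229695166699 along u 0.018593980510409985 lat 0.0030977737866867403 px [array([367.5926, 217.7407]), array([272.8571, 223.2222])]
hinge [ 0.6943 -0.2523 -0.078 ] gap 0.1214832036608632 along u 0.04315298012088902 lat -0.02290429226719379 px [array([415.8846, 213.6923]), array([272.9206, 223.2381])]
ball (array([0.49  , 0.3738, 0.1252]), np.float64(0.0011944970496877633)) [array([110.7188, 283.8672]), array([301.2713, 413.17  ])]
```

View pics/s25.png

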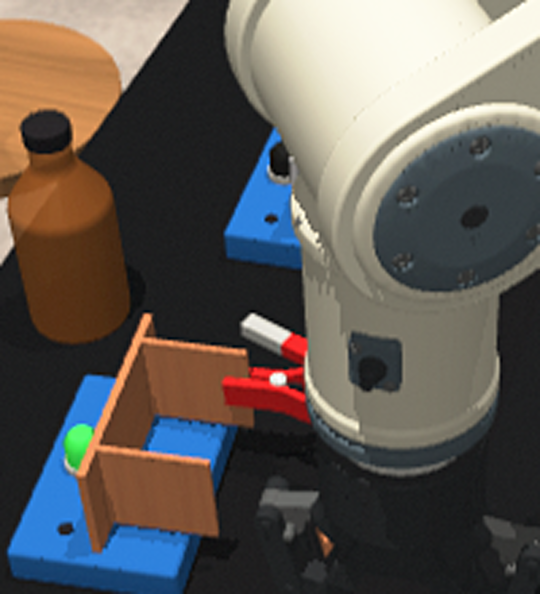

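View pics/t25.png

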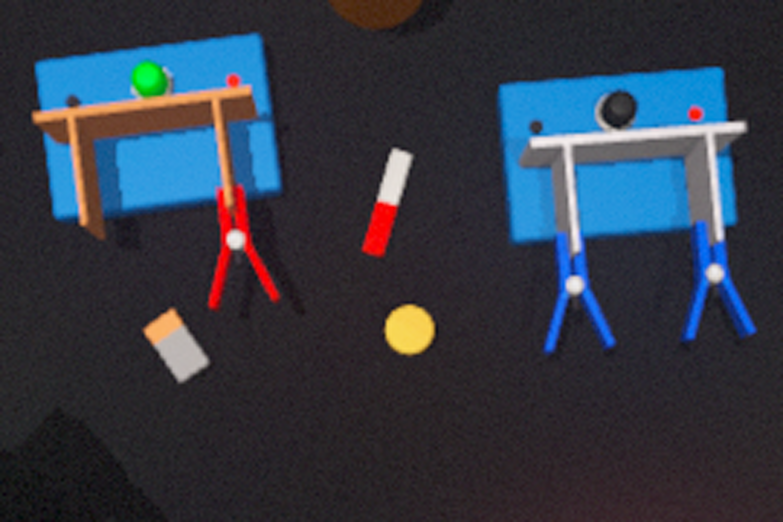

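View pics/w25.png

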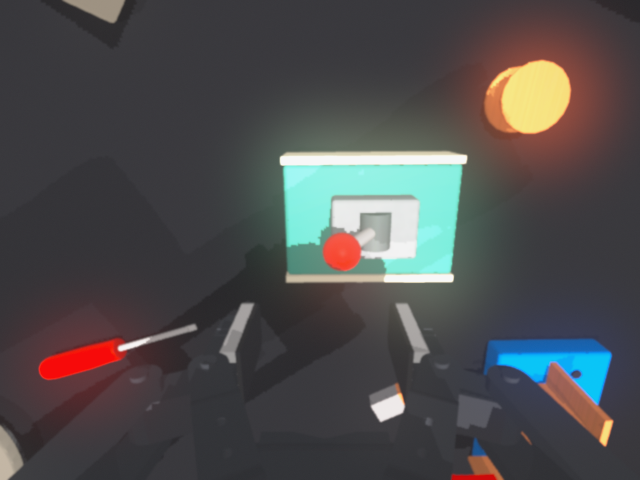

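All clips are on. The side readings for the aluminium rig are invalid here because the arm blocks the view, but the top pixels are unchanged. Now I'll switch the supply fully on.

```bash
python3 - <<'E'
from h import *
yaw=np.radians(5.5);u=np.array([np.cos(yaw),np.sin(yaw),0])
b=np.array([.4885,.3738,.128])
bot.servo_line(b+[0,0,.1],velocity=.15);bot.servo_line(b,velocity=.12);st()
for s in (.03,.055,.063,.067,.070,.073,.075,.077):
    bot.servo_line(b+s*u,velocity=.06);o=st()
    if np.linalg.norm(o['wrist_force'][:2])>18: print('stop');break
p=np.array(o['position']);bot.servo_line(p-.014*u,velocity=.08);bot.servo_line(p-.014*u+[0,0,.11],velocity=.2)
save(vision.read_camera('wrist'),'w26')
bot.reach([.40,-.25,.25],down(np.pi/2));st()
S=vision.read_camera('side');T=vision.read_camera('top')
pb=[.547,.379,.125]
k=[min(blobs(mask(c,'red'))[0],key=lambda q:np.linalg.norm(q[1]-proj(c,pb)))[1] for c in(T,S)];print('ball',tri(T,k[0],S,k[1]),k)
print('button',onz(T,min(blobs(mask(T,'yellow'))[0],key=lambda q:np.linalg.norm(q[1]-(475,274)))[1],.05))
save(S,'s26',(200,370,360,480),5);save(T,'t26')
E
```

```text
t 93.03 [0.4889 0.3742 0.1287] F [ 0.6209 -0.579  -0.1588] w 0.055
t 93.68 [0.5186 0.3766 0.1278] F [ 0.0182 -0.5039  0.4993] w 0.0549
t 94.25 [0.5435 0.379  0.1278] F [-1.2912 -0.2622  0.1143] w 0.0546
t 94.53 [0.5516 0.3799 0.128 ] F [-0.2143  0.4157 -0.9576] w 0.0551
t 94.78 [0.5554 0.3803 0.128 ] F [ 0.4516  0.0795 -0.9932] w 0.0549
t 95.03 [0.5584 0.3805 0.128 ] F [ 0.283  -1.1067 -0.3738] w 0.0551
t 95.28 [0.5614 0.3808 0.128 ] F [-0.3377 -1.3907 -0.0288] w 0.0551
t 95.53 [0.562  0.3808 0.1277] F [-4.6683  0.7783  2.1422] w 0.0554
t 95.78 [0.5623 0.3808 0.1276] F [-11.2763   0.5019   4.7298] w 0.0548
t 99.2 [ 0.4003 -0.2498  0.2499] F [ 0.9222 -0.3291  0.0311] w 0.055
ball (array([0.547 , 0.3793, 0.1255]), np.float64(0.0006738366841624334)) [array([107.7244, 254.6535]), array([263.0837, 406.7699])]
button [ 0.4919 -0.3639  0.05  ]
```

View pics/s26.png

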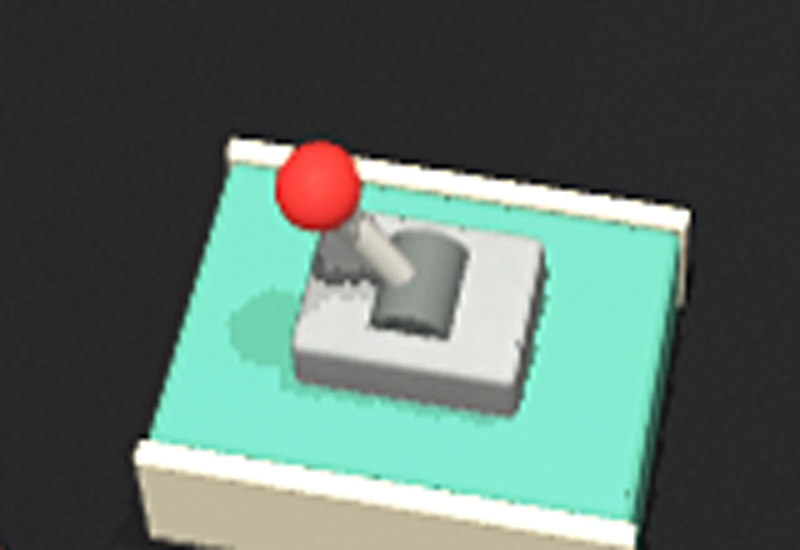

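View pics/t26.png

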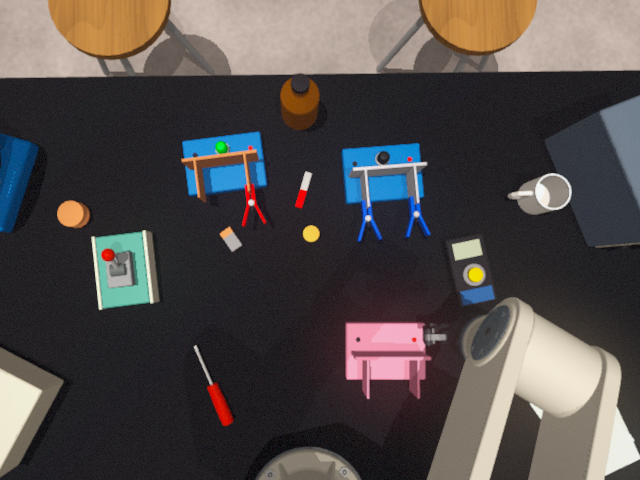

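The lever is at the on stop: the ball is at x 0.547, and the force rose over the last steps with no travel. I'll check the clips once more and press the button.

```bash
python3 - <<'E'
from h import *
for a in((CU,1),(AL,0),(AL,1)): placed(*a)
hand.move_gripper(.0,30);st()
S=vision.read_camera('side');T=vision.read_camera('top')
k=[min(blobs(mask(c,'yellow'))[0],key=lambda q:np.linalg.norm(q[1]-g))[1] for c,g in((T,(475,274)),(S,(389,169)))];print(k,tri(T,k[0],S,k[1]))
save(T,'t27',(430,220,520,320),6)
bot.reach([.492,-.364,.13],down(np.pi/2));st()
save(vision.read_camera('wrist'),'w27')
E
```

```text
hinge [0.6491 0.1036 0.087 ] gap 0.0005414658723818098 along u -0.030864071169392486 lat 5.061803396174823e-05 px [array([250.875 , 202.3333]), array([262.56, 279.92])]
hinge [ 0.6126 -0.1345  0.0866] gap 0.0011339907544717566 along u -0.03147318900048185 lat -0.00045822644184491656 px [array([367.5926, 217.7407]), array([316. , 206.5])]
hinge [ 0.6195 -0.2345  0.0857] gap 0.000596819803031023 along u -0.030510849300971803 lat -0.0007700912487040309 px [array([415.96, 213.6 ]), array([325. , 179.5])]
t 100.17 [ 0.4  -0.25  0.25] F [ 0.2938  0.5435 -1.1384] w 0.0001
[array([474.8343, 274.3714]), array([388.8898, 169.0339])] (array([ 0.492 , -0.3631,  0.0521]), np.float64(0.00011786046855795308))
t 101.05 [ 0.4916 -0.3635  0.1303] F [-0.1192  1.1611  0.4641] w -0.0
```

View pics/t27.png

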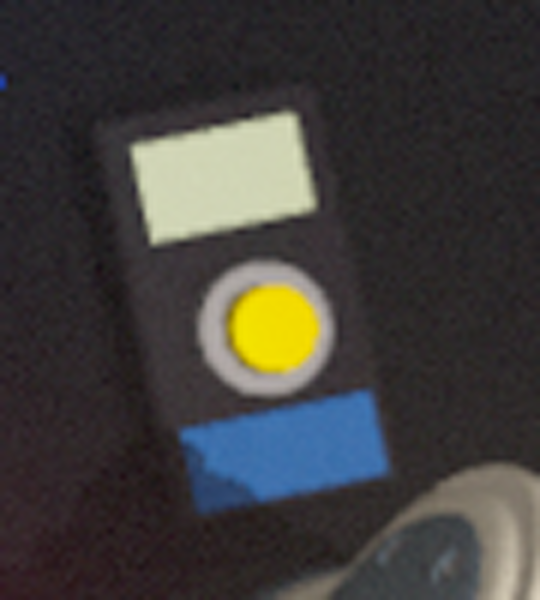

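View pics/w27.png

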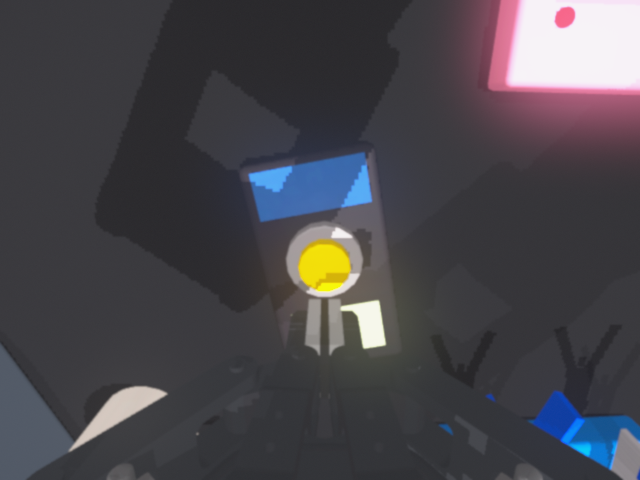

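The yellow button, at (324,266) in the wrist view, is straight under the closed tips. All three clips check out. Pressing now.

```bash
python3 - <<'E'
from h import *
b=[.492,-.3635]
bot.servo_line([*b,.074],velocity=.1);st()
z=.074
while z>.054:
    z-=.001;bot.servo_line([*b,z],velocity=.04);o=st()
    if o['wrist_force'][2]>20: print('bottom');break
bot.dwell(.2);st()
bot.servo_line([*b,.15],velocity=.15)
bot.reach([.40,-.30,.28],down(np.pi/2));st()
for a in((CU,1),(AL,0),(AL,1)): placed(*a)
save(vision.read_camera('top'),'t28');save(vision.read_camera('side'),'s28')
E
```

```text
t 101.81 [ 0.4921 -0.3635  0.0744] F [-0.6018 -0.8221 -1.2568] w -0.0001
t 102.06 [ 0.4925 -0.3639  0.0737] F [0.8418 0.6733 1.4442] w 0.0002
t 102.31 [ 0.4925 -0.3639  0.0724] F [ 2.0599 -0.2977  1.9137] w 0.0
t 102.56 [ 0.4924 -0.3638  0.0712] F [ 2.8603 -1.6924  3.6925] w -0.0001
t 102.81 [ 0.4923 -0.3637  0.0701] F [ 2.9942 -0.5792  3.638 ] w -0.0002
t 103.06 [ 0.4922 -0.3637  0.0691] F [ 2.6265 -2.2809  4.8242] w -0.0
t 103.31 [ 0.4922 -0.3637  0.0681] F [ 2.6179 -1.1897  4.7203] w -0.0001
t 103.56 [ 0.4922 -0.3637  0.0679] F [ 0.6498 -0.5817 13.9708] w 0.0001
t 103.81 [ 0.4923 -0.3637  0.0678] F [-2.0851  2.3622 22.2048] w 0.0002
bottom
t 104.01 [ 0.4923 -0.3637  0.0678] F [-2.6488  1.5684 21.8732] w -0.0001
t 105.44 [ 0.4002 -0.3001  0.279 ] F [0.3064 0.011  0.0634] w 0.0
hinge [0.6491 0.1034 0.0869] gap 0.00036629239488011726 along u -0.030913812089041492 lat -8.155139553078836e-05 px [array([250.96, 202.4 ]), array([262.56, 279.92])]
hinge [ 0.6126 -0.1345  0.0866] gap 0.0011339907544717566 along u -0.03147318900048185 lat -0.00045822644184491656 px [array([367.5926, 217.7407]), array([316. , 206.5])]
hinge [ 0.6195 -0.2345  0.0857] gap 0.000596819803031023 along u -0.030510849300971803 lat -0.0007700912487040309 px [array([415.96, 213.6 ]), array([325. , 179.5])]
```

View pics/s28.png

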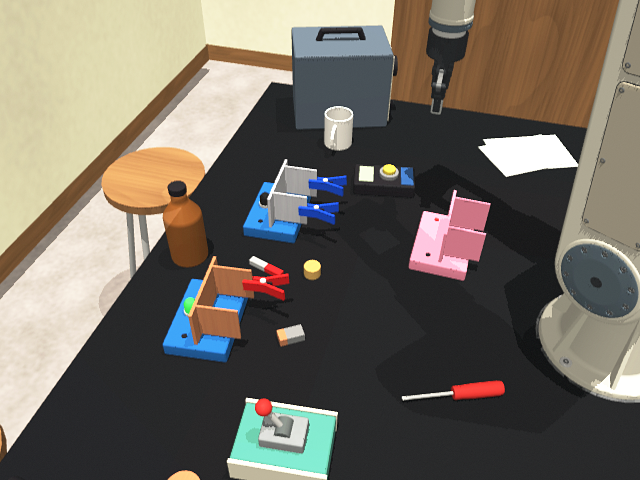

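View pics/t28.png

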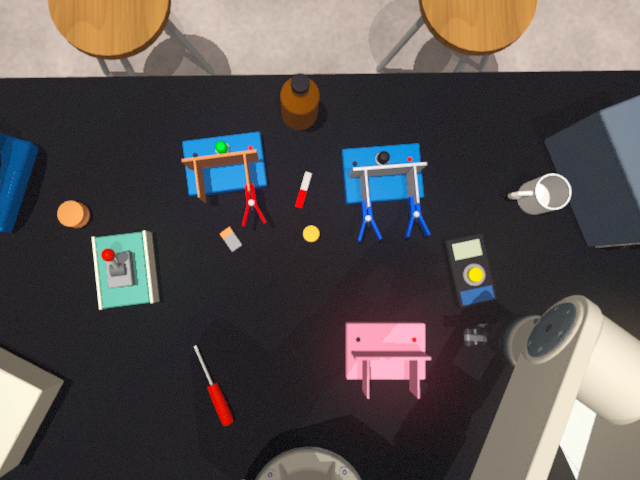

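The button bottomed out with a hard stop after about 6 mm. The side and top views show all three clips on, the lever on, and the bystanders where they were. Handing in.

```bash
python3 - <<'E'
from h import *
print(hand_in())
E
```

```text
the job is handed in; nothing more can be done
None
```

The job is done in the order asked and handed in at about 105 s. I switched the supply off and put the one red clip on the right (-y) copper fin, the rig with the green lamp. Both blue clips went on the aluminium fins, the rig with the dark lamp. Then I switched the supply fully on and pressed the logger button once.

**Last checks**
- **Clips:** all three are on. The hinges lie 30.5 to 31.5 mm behind the fin points (30 mm is ideal) and within 1 mm sideways. They look level, with the clips' mid-height at about 75 mm.
- **Lever:** it reached the end stop in both directions, with the ball at x 0.490 m when off and 0.547 m when on.
- **Button:** it went down about 6 mm to a hard stop, at 22 N.
- **Bystanders:** the weight, magnet and battery look unmoved in the last pictures.

**What went wrong and was mended**
- **First blue clip:** it was too shallow at first. Pushing it deeper left it tilted about 3.5°, so I took it off and placed it again.
- **Second blue and red clips:** each came off its fin once at or just after release and landed on the table. I picked both up and placed them again. Gripping the red one farther back and opening slowly held. I did not find out for certain why the blue one came off.

One check made with the arm blocking the side camera gave invalid readings for the aluminium rig. I repeated it with a clear view and it was fine.

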